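# Sound check of the toy street with the touch wand

## Task

Take the yellow touch wand from its blue dock and do the sound check: press its tip on the button on the red bus's roof, then the one on the wooden bridge's ramp, then the one on the parking tower's turntable, each gently (4 to 10 N) and squarely, and held for half a second. Then hang the wand back in its dock; leave the toys where they stand and never press a button with more than 20 N.

Things in the scene. Friction and masses are not known exactly. Their poses are not given: they have to be found in the camera images.
- wand: Touch wand, 149 mm long, about 0.14 kg, upright in the dock at the start. Origin: end of its round rubber tip (radius 6.5 mm); z runs up its length. Shaft 13 mm thick to z = 95 mm, orange square flange 44 x 44 x 6 mm (z 95 to 101), yellow square handle 26 x 26 mm (z 101 to 149, sides along x and y): grip it here.
- dock: Blue dock, fixed. Base 90 x 100 x 8 mm, origin under its centre. Two upright cheeks, 60 mm long in x, 22 mm thick, leave a 20 mm slot along x between them, open above and at both ends; their tops are at z = 108 mm. The wand's shaft hangs in the slot, the flange lying on the cheek tops, its tip then 13 mm above the dock's origin.
- bus: Red toy bus, loose, 0.55 kg, 180 (x) x 72 x 85 mm high, origin under its centre, front to -x. Button on the roof at x = -40 mm.
- bridge: Wooden bridge piece, loose, 0.65 kg, 204 (x) x 70 mm, flat deck 74 mm high with kerbs to 86 mm; the ramp rises at 30 degrees from its -x end towards +x. Origin under its centre. Button on the middle of the ramp.
- tower: Round plastic parking tower, loose, 0.9 kg, 176 mm across, top of the orange turntable deck (164 mm across) at 120 mm, hub to 126 mm. Origin under its centre. The button sits 55 mm off the turntable's axis; the turntable is stiff to turn.
- bus_spot: Round sound button (yellow) on the bus's roof, 85 mm above the shelf, upright. Origin on its axis, at the surface it is mounted on; z points out of that surface. Its 26 mm cap (black centre dot) stands 18 to 32 mm out along z: the height differs each time and is not measured. Sprung: 1.2 N/mm, 10 mm travel, then hard.
- bridge_spot: Round sound button (blue) on the bridge's ramp, leaning 30 degrees from vertical to the bridge's -x side, its base about 43 mm above the shelf. Origin on its axis, at the surface it is mounted on; z points out of that surface. Its 26 mm cap (black centre dot) stands 18 to 32 mm out along z: the height differs each time and is not measured. Sprung: 1.2 N/mm, 10 mm travel, then hard.
- tower_spot: Round sound button (green) on the tower's turntable, 120 mm above the shelf, upright. Origin on its axis, at the surface it is mounted on; z points out of that surface. Its 26 mm cap (black centre dot) stands 18 to 32 mm out along z: the height differs each time and is not measured. Sprung: 1.2 N/mm, 10 mm travel, then hard.
- motorcycle: Bystander: chrome motorcycle, 134 x 62 x 73 mm, origin under its centre, long in x.
- taxi: Bystander: yellow toy car, 115 x 54 x 52 mm, origin under its centre, long in x.
- cone: Bystander: orange toy traffic cone, base 60 mm, 86 mm high, origin under its centre.
- cactus: Bystander: cactus in a terracotta pot, 76 mm across, 120 mm high, origin under its centre.

How it is judged (in metres and radians):
On the way, in this order (a step that is already met when the one before it is completed fails the run):
1. The wand's tip presses the button on the bus's roof for half a second with 4 to 10 N, within 7 mm of its axis, the wand within 12 degrees of square to it (contact force between wand and bus_spot between 4 and 10 N and x of wand in the frame of bus_spot between -0.007 and 0.007 m and y of wand in the frame of bus_spot between -0.007 and 0.007 m and angle between the z axis of wand and the z axis of bus_spot, either way round below 0.21 rad), for 0.5 s.
2. Then the wand's tip presses the button on the bridge's ramp for half a second with 4 to 10 N, within 7 mm of its axis, the wand within 12 degrees of square to it (contact force between wand and bridge_spot between 4 and 10 N and x of wand in the frame of bridge_spot between -0.007 and 0.007 m and y of wand in the frame of bridge_spot between -0.007 and 0.007 m and angle between the z axis of wand and the z axis of bridge_spot, either way round below 0.21 rad), for 0.5 s.
3. Then the wand's tip presses the button on the tower's turntable for half a second with 4 to 10 N, within 7 mm of its axis, the wand within 12 degrees of square to it (contact force between wand and tower_spot between 4 and 10 N and x of wand in the frame of tower_spot between -0.007 and 0.007 m and y of wand in the frame of tower_spot between -0.007 and 0.007 m and angle between the z axis of wand and the z axis of tower_spot, either way round below 0.21 rad), for 0.5 s.
At the end, for the whole second after the job is handed in: The wand hangs upright (within about 5 degrees) and at rest in the dock's slot, tip end down, its flange lying on the cheek tops (within 4 mm in height) and within 18 mm of the middle of the slot's length; bus, bridge and tower are each within 20 mm of where they started (x of wand in the frame of dock between -0.018 and 0.018 m and y of wand in the frame of dock between -0.008 and 0.008 m and z of wand in the frame of dock between 0.009 and 0.017 m and angle between wand's own z axis and vertical below 0.1 rad and linear speed of wand below 0.02 m/s and distance of each of bus, bridge, tower from where it was at the start of the episode below 0.02 m); the robot touches nothing.
It fails at once if The bus's button is pressed with more than 20 N (contact force between wand and bus_spot above 20 N).
It fails at once if The bridge's button is pressed with more than 20 N (contact force between wand and bridge_spot above 20 N).
It fails at once if The tower's button is pressed with more than 20 N (contact force between wand and tower_spot above 20 N).
It fails at once if The bus, bridge or tower is shifted by more than 20 mm (distance of any of bus, bridge, tower from where it was at the start of the episode above 0.02 m).
It fails at once if A bystander (motorcycle, car, cone, cactus) is shifted by more than 30 mm (distance of any of motorcycle, taxi, cone, cactus from where it was at the start of the episode above 0.03 m).
It also fails if it takes over 64 s, if anything falls off the work surface, if the arm or the gripper's body presses on something with over 40 N, if the wrist force passes 120 N, or if a joint passes its speed limit or range.

## Robot

A 6-joint arm with a two-finger parallel gripper is mounted at the origin on the work surface. World frame = base frame: x ahead of the robot, y to its left, z up, the work surface at z = 0. Lengths are in m, angles in degrees, forces in N, time in s.
With the tool pointing down it reaches from about 0.25 to 0.725 m from the base axis. Payload 9.7 kg.
Tool frame: the origin (TCP) lies on the centre line of the jaws, within the pads' length; the fingertips stand tip_extent ahead of it and the grasp point (between the pads) lies 3 mm ahead of it (tip_extent is the distance from the TCP to the fingertips, in m); z points along the fingers, y is the line along which they close (so a half turn about z gives the same grasp; the last joint's range is limited). The gripper opens to 85 mm and grips with 20 to 120 N. Pads are 22 mm wide; open, the fingers measure 114 mm over their backs; the gripper's body (76 mm by 85 mm) begins 54 mm behind the grasp point. The pads swing forward as they close: fully open they stand 13 mm farther back than shut.
Start: joints at [-73.568, 4.979, 10.078, 95.1, 0, 90], TCP at [0.156, -0.528, 0.227] pointing down, gripper open.
Joint ranges: [-179.16, 179.16], [-48.56, 103.87], [-65.8, 70.77], [-126.05, 130.52], [-82.76, 87.17], [-180, 180]. Speed limits (degrees/s): [127.2, 127.2, 147.25, 180, 180, 180].

## Interface

Orientations are given as [roll, pitch, yaw] about the fixed x, y, z axes, in that order (R = Rz(yaw) Ry(pitch) Rx(roll)).
In Python, from workcell import * gives the robot as it stands.
- The arm moves only by the tool servo_tool, never from a script. Its argument "rows" is a list of rows, each an object with "offset": the shift along the tool's x, y, z as a fraction of full scale, a list of three; "yaw": the turn about the tool's z as a fraction of full scale; "claw": the closure, from 0 (fully open) to 1 (shut). A call has 1 to 12 rows; each row is the pose to reach, as a shift and turn from the pose commanded when the call began, along the tool's axes at that moment, turning the shorter way round; what a row does not reach only later rows make up. Full scale, the value 1, is 0.1 m for a shift and pi rad for a turn. A row lasts 1/8 s, in which the tool goes at most 62.5 mm and 10.7 degrees, less where a joint would pass 70% of its speed; a pose out of reach is approached as far as the arm can. A call with a number of a shift or a turn outside -1 to 1 is refused whole. A call with a gripper value outside its range is refused whole. The fingers move at their own pace and stop on an object; "squeeze" is the grip in N (left out, the last holds). Time passes only in rows, so rows that repeat a pose let the fingers close. It gives the time, the measured TCP pose, the force, the opening and the grip force at its end, in the units of the state.
- get_obs(): the state, without advancing time (a new reading comes with each control period).
- camera(name): name is "scene" or "top" or "wrist"; returns (picture, depth): 400x640x3 uint8, red, green, blue; 400x640 float32, m along the optical axis (not along the pixel's ray), 0 where there is no reading.
- camera_info(name): a dict with "fx", "fy", "cx", "cy" (pixels), "cam_to_world" (4x4, takes a point from camera to world coordinates); the wrist camera has in their place "hand_eye" (4x4, takes a point from camera to tool coordinates, whose origin is the TCP and whose axes are the flange's). Camera axes: x right, y up, looking along -z (the intrinsics and any distortion apply to the point x, -y, -z); pixel columns grow to the right and rows downward; lengths in m; the calibration is good to about 2 mm. A picture is of the moment at which its call begins: read the wrist's pose just before it. camera_info takes no time and is no camera call.
- job_done(): hands the job in; it is judged then, once.
The state is a dict: "time": time; "q": joint angles; "qd": joint speeds; "joint_efforts": joint torques, N m; "ee_pos": TCP position; "tcp_rot": TCP orientation; "wrist_force": force on the tool from outside, world axes, zero at the start; "torque": the same for the moment, N m; "opening": finger opening in m; "grasp_force": force on a finger pad.
Only numpy, scipy, OpenCV 4.12 (cv2) and the standard library are available. Lean on these libraries where they do the work, as an engineer would, in place of code of your own. Each camera call takes 0.05 s, during which the arm holds its last target. There are 200 camera calls.

## Working session

There is one attempt and no reset: what is moved stays moved. The work goes in short steps, Python scripts to look and compute and a tool call to move; the robot and the scene stay as the last step left them, time stands still between calls to the robot, and variables do not carry over. Pictures are saved under pics/ and viewed, at most 10 in all, crops included, and the job is handed in when it is done.

Besides the shell and the picture viewer there is one more tool, called after "Emit:" in YAML: its name, and indented under it one key for each argument. servo_tool: Moves the arm, as the interface text tells. Its arguments: {"type":"object","properties":{"rows":{"type":"array"},"squeeze":{"type":"number"}},"required":["rows"]}

```bash
ls; mkdir -p pics
python3 - <<'E'
from workcell import *
import cv2,numpy as np
o=get_obs();print(o)
for n in("top","scene"):
    p,d=camera(n);cv2.imwrite(f"pics/{n}0.png",p[:,:,::-1]);np.savez(f"{n}0.npz",p=p,d=d)
    print(camera_info(n))
print(camera_info("wrist"))
E
```

```text
pics
{'time': 0.0, 'q': array([-7.35681438e+01,  5.01160282e+00,  1.00334277e+01,  9.51002278e+01,
        1.61433613e-03,  8.99980265e+01]), 'qd': array([ 0.05777298, -0.1258542 ,  0.07994455, -0.023681  ,  0.107725  ,
       -0.03572528]), 'joint_efforts': array([ 4.96160374e-04, -5.20382094e+01,  4.64809477e+01,  1.59592624e-02,
        1.65229985e-04,  1.29553788e-05]), 'ee_pos': array([ 0.15551949, -0.52729847,  0.22656907]), 'tcp_rot': array([-1.79921597e+02, -1.61703512e-03,  1.64338274e+01]), 'wrist_force': array([ 0.24013567, -0.2600622 , -0.26382979]), 'torque': array([0.01067457, 0.04181583, 0.03259316]), 'grasp_force': 0.0, 'opening': 0.0853247615445894}
{'fx': 426.8814539723854, 'fy': 426.8814539723854, 'cx': 323.0645668603288, 'cy': 201.6969544841297, 'cam_to_world': array([[ 0.02240087,  0.9957863 , -0.0889261 ,  0.48190689],
       [-0.9992018 ,  0.02524257,  0.03096072,  0.02355298],
       [ 0.03307499,  0.08816157,  0.99555692,  1.04307498],
       [ 0.        ,  0.        ,  0.        ,  1.        ]])}
{'fx': 427.27810183144425, 'fy': 427.27810183144425, 'cx': 319.2081525812052, 'cy': 191.10631178180742, 'cam_to_world': array([[ 0.31247455, -0.57391511,  0.75695515,  1.19244467],
       [ 0.94967882,  0.20692015, -0.23514716, -0.20735517],
       [-0.02167477,  0.79234178,  0.6096923 ,  0.60618715],
       [ 0.        ,  0.        ,  0.        ,  1.        ]])}
{'fx': 284.2417427625571, 'fy': 284.2417427625571, 'cx': 319.9672590092948, 'cy': 203.39845542089157, 'hand_eye': array([[ 1.37163094e-03,  9.52462199e-01,  3.04653702e-01,
         7.78939012e-02],
       [ 9.99998966e-01, -1.43790714e-03, -6.81865453e-06,
        -4.15830601e-04],
       [ 4.31569222e-04,  3.04653396e-01, -9.52463187e-01,
        -1.45474985e-01],
       [ 0.00000000e+00,  0.00000000e+00,  0.00000000e+00,
         1.00000000e+00]])}
```

View pics/top0.png

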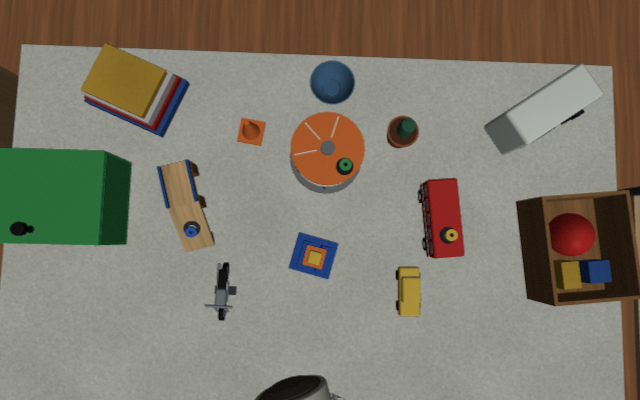

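View pics/scene0.png

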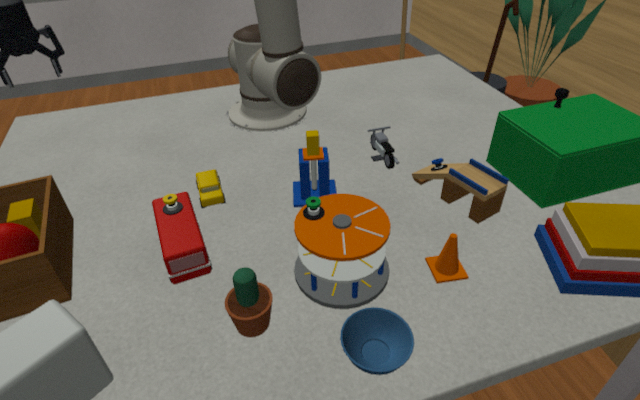

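The top view shows the dock and wand at (314,257), the bus button at (450,236), the bridge button at (192,230) and the tower button at (345,166). The scene view agrees: the bus cap is at (170,200), the tower cap at (313,203) and the bridge cap at (437,163).

```bash
cat > h.py <<'E'
import numpy as np,cv2
from workcell import *
def cloud(d,n):
    c=camera_info(n);v,u=np.mgrid[0:400,0:640]
    P=np.stack([(u-c['cx'])/c['fx']*d,-(v-c['cy'])/c['fy']*d,-d,np.ones_like(d)],-1)
    return (P@np.array(c['cam_to_world']).T)[...,:3]
E
python3 - <<'E'
from h import *
T={n:np.load(n+"0.npz") for n in("top","scene")}
W={n:cloud(T[n]['d'],n) for n in T}
H={n:cv2.cvtColor(T[n]['p'],cv2.COLOR_RGB2HSV) for n in T}
ims=[]
for n,bs in(("top",dict(bus=(450,236),bridge=(192,230),tower=(345,166),wand=(314,257))),("scene",dict(bus=(170,200),bridge=(437,163),tower=(313,203),wand=(313,140)))):
    for k,(u,v) in bs.items():
        s=(slice(v-30,v+30),slice(u-30,u+30));ims.append(cv2.resize(T[n]['p'][s],(200,200),interpolation=0))
        hsv=H[n][s];w=W[n][s];h,sa,va=hsv[...,0],hsv[...,1],hsv[...,2]
        lo,hi=dict(bus=(20,35),bridge=(100,125),tower=(45,80),wand=(20,35))[k]
        m=((h>=lo)&(h<=hi)&(sa>120)&(va>60)&(w[...,2]>.03)).astype(np.uint8)
        nn,lab,st,ce=cv2.connectedComponentsWithStats(m)
        for i in range(1,nn):
            if st[i,4]>15:
                q=w[lab==i];print(n,k,st[i],ce[i]+[u-30,v-30],"med",np.median(q,0).round(4),"bbox mid",((q.min(0)+q.max(0))/2).round(4),"zmax",np.percentile(q[:,2],[10,50,90]).round(4))
cv2.imwrite("pics/crops.png",np.vstack([np.hstack(ims[:4]),np.hstack(ims[4:])])[:,:,::-1])
# top-view rectangles: bodies
n="top";w=W[n];h=H[n]
def rect(m,name):
    q=w[m];r=cv2.minAreaRect(q[:,:2].astype(np.float32));print(name,len(q),np.round(r[0],4),np.round(r[1],4),round(r[2],2), "z",np.median(q[:,2]).round(4))
z=w[...,2];u=np.arange(640)[None];v=np.arange(400)[:,None]
box=lambda a,b,c,d:(u>a)&(u<b)&(v>c)&(v<d)
rect(box(415,470,170,265)&(abs(z-.085)<.006)&(h[...,1]>150),"bus roof")
rect(box(280,350,225,285)&(abs(z-.108)<.005)&(h[...,0]>100),"cheeks")
rect(box(280,350,225,285)&(abs(z-.008)<.006)&(h[...,0]>100)&(h[...,1]>120),"dock base")
rect(box(280,350,225,285)&(abs(z-.162)<.008),"handle")
rect(box(280,350,225,285)&(abs(z-.114)<.005)&(h[...,0]<20)&(h[...,1]>120),"flange")
rect(box(150,220,150,260)&(z>.02)&(z<.095)&~box(180,203,219,241),"bridge all")
rect(box(150,220,150,260)&(abs(z-.086)<.004)&(h[...,0]>100)&(h[...,1]>120),"kerbs")
rect(box(285,370,105,200)&(abs(z-.120)<.006)&(h[...,0]<15)&(h[...,1]>150),"deck")
E
```

```text
top bus [ 25  23  12  13 110] [450.64545455 234.81818182] med [ 0.4988 -0.2882  0.1112] bbox mid [ 0.4972 -0.1385  0.5638] zmax [0.1069 0.1112 0.1138]
top bridge [ 3  0  4  8 22] [166.40909091 203.63636364] med [0.5545 0.342  0.0858] bbox mid [0.5545 0.3422 0.086 ] zmax [0.0838 0.0858 0.0887]
top bridge [23 27 12 10 89] [190.43820225 231.42696629] med [0.4949 0.2928 0.0601] bbox mid [0.4939 0.2954 0.0582] zmax [0.0557 0.0601 0.0652]
top tower [ 24  23  13  12 114] [344.88596491 164.50877193] med [ 0.6431 -0.0492  0.147 ] bbox mid [ 0.6429 -0.0501  0.1366] zmax [0.143  0.147  0.1489]
top wand [ 24  24  14  14 146] [314.26027397 257.45890411] med [0.4454 0.012  0.1621] bbox mid [0.4455 0.0112 0.1611] zmax [0.16   0.1621 0.1641]
scene bus [56  3  4 20 47] [198.06382979 179.95744681] med [ 0.3619 -0.2352  0.0478] bbox mid [ 0.3566 -0.2348  0.0413] zmax [0.0307 0.0478 0.0512]
scene bus [ 23  24  14  11 109] [169.77981651 198.77981651] med [ 0.5045 -0.2882  0.1105] bbox mid [ 0.8407 -0.2541  0.3556] zmax [0.1083 0.1105 0.1118]
scene bridge [25 26 11  5 40] [437.025 161.   ] med [0.5018 0.2
[... 293 characters left out ...]
0.0505  0.1466] bbox mid [ 0.6459 -0.0493  0.1455] zmax [0.1453 0.1466 0.1477]
scene wand [ 23  20  13  26 294] [312.28571429 142.4047619 ] med [0.4582 0.0094 0.1457] bbox mid [ 0.8132 -0.0915  0.3591] zmax [0.1223 0.1457 0.1614]
bus roof 2091 [ 0.5387 -0.2841] [0.1771 0.0694] 5.66 z 0.0847
cheeks 331 [0.4447 0.0114] [0.0638 0.0598] 75.52 z 0.108
dock base 721 [0.4443 0.0128] [0.0976 0.0877] 75.42 z 0.008
handle 162 [0.4457 0.0108] [0.026  0.0257] 75.67 z 0.162
flange 228 [0.4453 0.0116] [0.0426 0.0433] 77.25 z 0.1139
bridge all 2449 [0.5558 0.3093] [0.1964 0.0716] 15.35 z 0.0729
kerbs 217 [0.6001 0.3219] [0.0938 0.0706] 15.59 z 0.086
deck 3585 [ 0.6838 -0.0114] [0.1615 0.1587] 1.98 z 0.1201
```

View pics/crops.png

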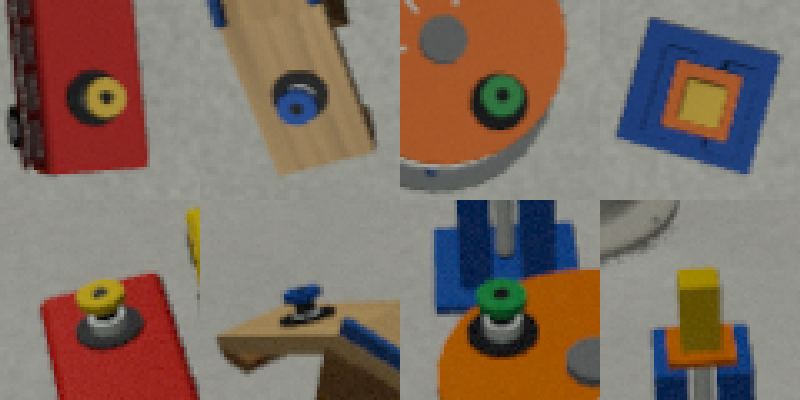

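The crops show each cap with its centre dot, and the slot runs along the dock's x at a world yaw of about -14.6°. The tool can't pitch, so I plan to pivot the wand in the jaws against a cheek end for the 30° button. First I move above the wand.

Emit:
servo_tool:
  rows:
    - {"offset": [0.43,-0.435,0],"yaw": 0,"claw": 0}
    - {"offset": [0.86,-0.87,0],"yaw": 0,"claw": 0}
    - {"offset": [0.86,-0.87,0],"yaw": 0,"claw": 0}

```text
time: 0.48
ee_pos: [0.2147, -0.4172, 0.2277]
tcp_rot: [180.0, -0.0, 16.6]
wrist_force: [0.2, -1.2, 0.6]
opening: 0.0851
grasp_force: 0.0
```

Emit:
servo_tool:
  rows:
    - {"offset": [0.43,-0.435,0],"yaw": 0,"claw": 0}
    - {"offset": [0.86,-0.87,0],"yaw": 0,"claw": 0}
    - {"offset": [0.86,-0.87,0],"yaw": 0,"claw": 0}

```text
time: 0.85
ee_pos: [0.2726, -0.3101, 0.2275]
tcp_rot: [180.0, -0.0, 16.7]
wrist_force: [-0.4, 0.1, -0.6]
opening: 0.0857
grasp_force: 0.0
```

Emit:
servo_tool:
  rows:
    - {"offset": [0.43,-0.435,0],"yaw": 0,"claw": 0}
    - {"offset": [0.86,-0.87,0],"yaw": 0,"claw": 0}
    - {"offset": [0.86,-0.87,0],"yaw": 0,"claw": 0}

```text
time: 1.23
ee_pos: [0.3307, -0.2024, 0.2272]
tcp_rot: [-180.0, -0.0, 16.7]
wrist_force: [-0.2, -1.0, -0.2]
opening: 0.0854
grasp_force: 0.0
```

Emit:
servo_tool:
  rows:
    - {"offset": [0.43,-0.435,0],"yaw": 0,"claw": 0}
    - {"offset": [0.86,-0.87,0],"yaw": 0,"claw": 0}
    - {"offset": [0.86,-0.87,0],"yaw": 0,"claw": 0}

```text
time: 1.6
ee_pos: [0.3885, -0.0949, 0.2268]
tcp_rot: [-180.0, 0.0, 16.7]
wrist_force: [0.3, -1.2, -0.4]
opening: 0.0854
grasp_force: 0.0
```

Emit:
servo_tool:
  rows:
    - {"offset": [0.43,-0.435,0],"yaw": 0.05,"claw": 0}
    - {"offset": [0.86,-0.87,0],"yaw": 0.1,"claw": 0}
    - {"offset": [0.86,-0.87,0],"yaw": 0.15,"claw": 0}
    - {"offset": [0.86,-0.87,0],"yaw": 0.1724,"claw": 0}
    - {"offset": [0.86,-0.87,0],"yaw": 0.1724,"claw": 0}

```text
time: 2.22
ee_pos: [0.432, -0.0643, 0.227]
tcp_rot: [-177.2, 0.1, -10.2]
wrist_force: [0.8, -0.2, -1.3]
opening: 0.085
grasp_force: 0.0
```

Emit:
servo_tool:
  rows:
    - {"offset": [0,0,0],"yaw": 0,"claw": 0}

```text
time: 2.35
ee_pos: [0.4321, -0.063, 0.2273]
tcp_rot: [-177.2, 0.1, -10.0]
wrist_force: [0.6, 0.5, 0.0]
opening: 0.0854
grasp_force: 0.0
```

```bash
python3 -c "
from workcell import *
o=get_obs();print(o['q'],o['qd'],o['ee_pos'],o['tcp_rot'])"
```

```text
[-10.15828182 -10.33715142  -4.69655281  95.75739675   2.82473641
 179.88342767] [ 1.40283412 -0.2333103  -0.00286441 -0.00204136  0.37916916  0.32668188] [ 0.43214422 -0.06296121  0.22725042] [-1.77175032e+02  1.11053106e-01 -1.00418509e+01]
```

Emit:
servo_tool:
  rows:
    - {"offset": [0,0,0],"yaw": -0.055,"claw": 0}
    - {"offset": [0,0,0],"yaw": -0.11,"claw": 0}
    - {"offset": [0,0,0],"yaw": -0.165,"claw": 0}
    - {"offset": [0,0,0],"yaw": -0.22,"claw": 0}
    - {"offset": [0,0,0],"yaw": -0.275,"claw": 0}
    - {"offset": [0,0,0],"yaw": -0.33,"claw": 0}
    - {"offset": [0,0,0],"yaw": -0.385,"claw": 0}
    - {"offset": [0,0,0],"yaw": -0.44,"claw": 0}
    - {"offset": [0,0,0],"yaw": -0.49,"claw": 0}

```text
time: 3.48
ee_pos: [0.4323, -0.0617, 0.2273]
tcp_rot: [-179.8, -2.8, 78.6]
wrist_force: [-0.7, 0.6, -0.3]
opening: 0.0856
grasp_force: 0.0
```

Emit:
servo_tool:
  rows:
    - {"offset": [0,0,0],"yaw": -0.055,"claw": 0}
    - {"offset": [0,0,0],"yaw": -0.11,"claw": 0}
    - {"offset": [0,0,0],"yaw": -0.165,"claw": 0}
    - {"offset": [0,0,0],"yaw": -0.22,"claw": 0}
    - {"offset": [0,0,0],"yaw": -0.275,"claw": 0}
    - {"offset": [0,0,0],"yaw": -0.33,"claw": 0}
    - {"offset": [0,0,0],"yaw": -0.385,"claw": 0}
    - {"offset": [0,0,0],"yaw": -0.44,"claw": 0}
    - {"offset": [0,0,0],"yaw": -0.48,"claw": 0}
    - {"offset": [0,0,0],"yaw": -0.48,"claw": 0}

```text
time: 4.72
ee_pos: [0.4322, -0.0617, 0.2273]
tcp_rot: [177.2, -0.4, 164.6]
wrist_force: [0.4, 0.4, -0.4]
opening: 0.0853
grasp_force: 0.0
```

Emit:
servo_tool:
  rows:
    - {"offset": [0.03,0.37,0.018],"yaw": -0.0045,"claw": 0}
    - {"offset": [0.065,0.735,0.036],"yaw": -0.0045,"claw": 0}
    - {"offset": [0.065,0.735,0.036],"yaw": -0.0045,"claw": 0}
    - {"offset": [0.065,0.735,0.036],"yaw": -0.0045,"claw": 0}

```text
time: 5.22
ee_pos: [0.4453, 0.0109, 0.2274]
tcp_rot: [177.2, -0.3, 165.4]
wrist_force: [0.2, 0.5, -0.9]
opening: 0.0853
grasp_force: 0.0
```

```bash
cat >> h.py <<'E'
from scipy.spatial.transform import Rotation as Ro
def pose():
    o=get_obs();return np.array(o['ee_pos']),Ro.from_euler('xyz',o['tcp_rot'],degrees=True).as_matrix(),o
def go(target):
    p,R,o=pose();return (R.T@(np.array(target)-p)*10).round(3)
E
python3 - <<'E'
from h import *
p,R,o=pose();print(p,o['tcp_rot'],o['q'].round(2));print(R.round(4));print(go([.4455,.011,.147]))
import workcell;print([n for n in dir(workcell) if n[0]!='_'])
pc,d=camera("wrist");np.savez("w1.npz",p=pc,d=d);cv2.imwrite("pics/w1.png",pc[:,:,::-1])
E
```

```text
[0.4452756  0.01092145 0.22739432] [177.18759349  -0.34409341 165.42085132] [-0.42 -9.64 -4.08 95.2   2.81 14.18]
[[-0.9678  0.2517  0.0065]
 [ 0.2517  0.9666  0.049 ]
 [ 0.006   0.0491 -0.9988]]
[-0.007 -0.038  0.803]
['PlanningError', 'camera', 'camera_info', 'get_obs', 'job_done', 'tip_extent']
```

View pics/w1.png

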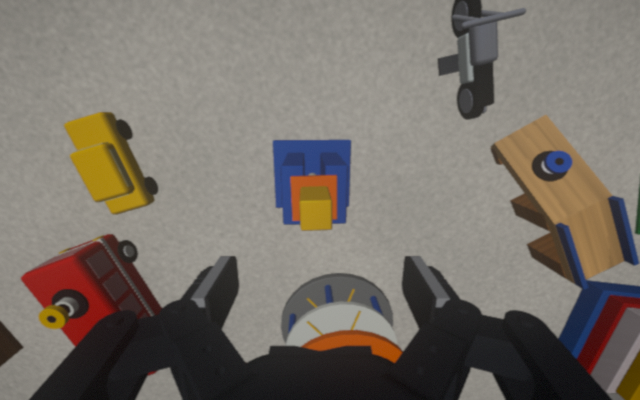

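The wrist view shows the handle at (317,210), midway between the fingers and square to them. Descending and gripping.

Emit:
servo_tool:
  rows:
    - {"offset": [0,-0.01,0.25],"yaw": 0,"claw": 0}
    - {"offset": [-0.007,-0.025,0.5],"yaw": 0,"claw": 0}
    - {"offset": [-0.007,-0.035,0.7],"yaw": 0,"claw": 0}
    - {"offset": [-0.007,-0.038,0.8],"yaw": 0,"claw": 0}
    - {"offset": [-0.007,-0.038,0.8],"yaw": 0,"claw": 1}
    - {"offset": [-0.007,-0.038,0.8],"yaw": 0,"claw": 1}
    - {"offset": [-0.007,-0.038,0.8],"yaw": 0,"claw": 1}
    - {"offset": [-0.007,-0.038,0.8],"yaw": 0,"claw": 1}
    - {"offset": [-0.007,-0.038,0.8],"yaw": 0,"claw": 1}
    - {"offset": [-0.007,-0.038,0.8],"yaw": 0,"claw": 1}
  squeeze: 40

```text
time: 6.52
ee_pos: [0.446, 0.0112, 0.1482]
tcp_rot: [177.2, -0.3, 165.5]
wrist_force: [-1.6, -0.9, 5.5]
opening: 0.0248
grasp_force: 39.8
```

Run:
```python
from h import *
import workcell;print(workcell.tip_extent)
p,R,o=pose();print(p,o['tcp_rot'],o['q'].round(2),o['opening'],o['grasp_force'],o['wrist_force'])
```

```text
0.022
[0.44595814 0.01115252 0.14821983] [177.16383906  -0.25084533 165.48123681] [ -0.39 -10.63 -13.7   86.48   2.81  14.15] 0.02476947589049481 39.8458914924413 [-1.60483645 -0.91576143  5.49331701]
```

Emit:
servo_tool:
  rows:
    - {"offset": [0,0.01,-0.25],"yaw": 0,"claw": 1}
    - {"offset": [0,0.025,-0.5],"yaw": 0,"claw": 1}
    - {"offset": [0,0.05,-1.0],"yaw": 0,"claw": 1}
    - {"offset": [0,0.05,-1.0],"yaw": 0,"claw": 1}

```text
time: 7.02
ee_pos: [0.4473, 0.0112, 0.2507]
tcp_rot: [177.1, -0.1, 165.5]
wrist_force: [-0.2, 0.3, -2.6]
opening: 0.0245
grasp_force: 40.0
```

Emit:
servo_tool:
  rows:
    - {"offset": [-0.21,-0.47,-0.08],"yaw": 0,"claw": 1}
    - {"offset": [-0.426,-0.937,-0.157],"yaw": 0,"claw": 1}
    - {"offset": [-0.426,-0.937,-0.157],"yaw": 0,"claw": 1}

```text
time: 7.4
ee_pos: [0.4639, -0.0934, 0.2569]
tcp_rot: [177.2, -0.4, 165.3]
wrist_force: [-0.0, 0.8, -2.0]
opening: 0.0249
grasp_force: 40.2
```

Emit:
servo_tool:
  rows:
    - {"offset": [-0.21,-0.47,-0.08],"yaw": 0,"claw": 1}
    - {"offset": [-0.426,-0.937,-0.157],"yaw": 0,"claw": 1}
    - {"offset": [-0.426,-0.937,-0.157],"yaw": 0,"claw": 1}

```text
time: 7.78
ee_pos: [0.4816, -0.1948, 0.2675]
tcp_rot: [177.2, -0.5, 165.3]
wrist_force: [0.3, 1.1, -2.9]
opening: 0.0248
grasp_force: 40.4
```

Emit:
servo_tool:
  rows:
    - {"offset": [-0.21,-0.47,-0.08],"yaw": 0,"claw": 1}
    - {"offset": [-0.426,-0.937,-0.157],"yaw": 0,"claw": 1}
    - {"offset": [-0.426,-0.937,-0.157],"yaw": 0,"claw": 1}
    - {"offset": [-0.426,-0.937,-0.157],"yaw": 0,"claw": 1}

```text
time: 8.28
ee_pos: [0.4991, -0.2937, 0.2792]
tcp_rot: [177.1, -0.4, 165.5]
wrist_force: [-1.0, 0.9, -1.4]
opening: 0.0247
grasp_force: 40.5
```

```bash
cat >> h.py <<'E'
def proj_w(Pt):  # tool-frame point -> wrist pixel
    c=camera_info("wrist");X=np.linalg.inv(c['hand_eye'])@np.r_[Pt,1]
    return np.array([c['cx']+c['fx']*X[0]/-X[2],c['cy']-c['fy']*X[1]/-X[2]])
def wcloud(d,p,R):
    c=camera_info("wrist");v,u=np.mgrid[0:400,0:640]
    P=np.stack([(u-c['cx'])/c['fx']*d,-(v-c['cy'])/c['fy']*d,-d,np.ones_like(d)],-1)@np.array(c['hand_eye']).T
    return P[...,:3],P[...,:3]@R.T+p
E
python3 - <<'E'
from h import *
p,R,o=pose();pc,d=camera("wrist");np.savez("w2.npz",p=pc,d=d,pos=p,R=R)
print(p,o['tcp_rot'],o['wrist_force'],o['opening'],proj_w([0,0,.135]))
# shaft/handle in tool frame
T,W=wcloud(d,p,R)
hs=cv2.cvtColor(pc,cv2.COLOR_RGB2HSV)
near=(T[...,2]>-.02)&(T[...,2]<.15)&(abs(T[...,0])<.03)&(abs(T[...,1])<.03)&(d>0)
for a in np.arange(-.02,.14,.01):
    m=near&(T[...,2]>a)&(T[...,2]<a+.01)
    if m.sum()>3: print(round(a,3),m.sum(),T[m].mean(0).round(4),T[m].min(0).round(4),T[m].max(0).round(4))
m=(hs[...,0]>=20)&(hs[...,0]<=35)&(hs[...,1]>120)&(W[...,2]>.09)&(W[...,2]<.125)&(d>0)
print("cap",m.sum(),W[m].mean(0),np.median(W[m],0),W[m].min(0),W[m].max(0))
c=pc[100:300,200:440];cv2.imwrite("pics/w2.png",cv2.resize(c,(720,600))[:,:,::-1])
E
```

```text
[ 0.49911089 -0.29372258  0.27920495] [177.11832911  -0.41266703 165.5066531 ] [-1.02613207  0.85214395 -1.35669833] 0.024731616144535215 [319.51982797 192.82949756]
-0.02 2604 [ 0.0038  0.     -0.0131] [-0.0114 -0.0259 -0.02  ] [ 0.015  0.026 -0.01 ]
-0.01 437 [ 0.0136 -0.0002 -0.0058] [ 0.0069 -0.0241 -0.01  ] [ 0.0154  0.0232 -0.0001]
0.0 305 [ 0.0142 -0.0009  0.0049] [ 0.0122 -0.0138  0.    ] [0.015  0.0123 0.01  ]
0.01 248 [ 0.0141 -0.0014  0.0149] [ 0.0118 -0.014   0.01  ] [0.0149 0.012  0.0199]
0.02 219 [ 0.0141 -0.0019  0.0249] [ 0.0123 -0.0147  0.02  ] [0.0147 0.0111 0.0298]
0.03 1676 [ 0.0132 -0.0028  0.0354] [-0.0089 -0.0242  0.03  ] [0.0238 0.02   0.04  ]
0.04 10 [ 0.0229 -0.0012  0.0405] [ 0.0226 -0.0085  0.04  ] [0.023  0.0065 0.0413]
0.09 15 [ 0.007  -0.0047  0.0978] [ 0.0061 -0.0085  0.095 ] [ 0.0074 -0.0013  0.0999]
0.1 32 [ 0.0063 -0.0056  0.1054] [ 0.0035 -0.0107  0.1008] [0.0075 0.0005 0.1098]
0.11 39 [ 0.0058 -0.0062  0.1153] [ 0.002  -0.0121  0.1104] [0.0074 0.0005 0.12  ]
0.12 29 [ 0.0057 -0.0065  0.1251] [ 0.0022 -0.0124  0.1201] [ 0.0071 -0.0005  0.1296]
cap 2346 [ 0.42657377 -0.52811127  0.09580909] [ 0.41967916 -0.56153702  0.09384098] [ 0.38499514 -0.5889498   0.09000107] [ 0.67818057 -0.01299226  0.12050145]
```

View pics/w2.png

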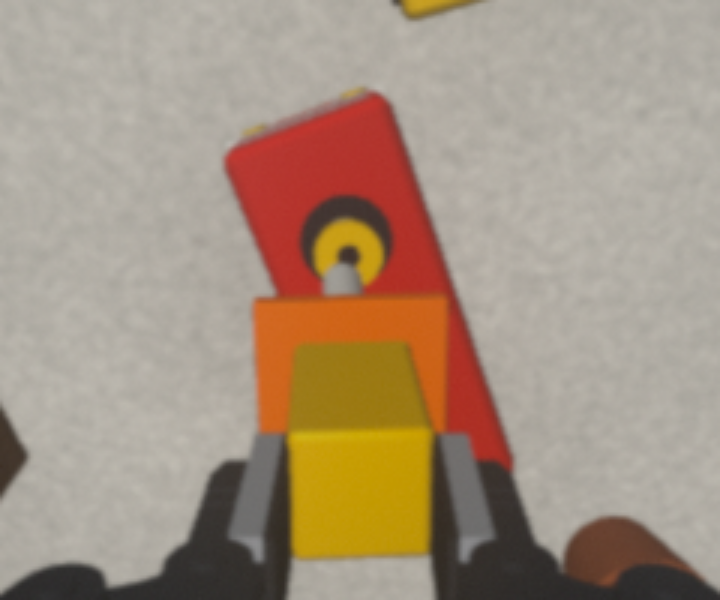

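The crop shows the cap dot at (316,185) in full-image pixels with the tip just short of it. The wand hangs vertical in world, which cancels the tool's 2.8° tilt. I correct +4.5 mm in tool y and step down with force feedback.

Emit:
servo_tool:
  rows:
    - {"offset": [-0.005,0.045,0.05],"yaw": 0,"claw": 1}
    - {"offset": [-0.005,0.035,0.2],"yaw": 0,"claw": 1}
    - {"offset": [-0.005,0.032,0.27],"yaw": 0,"claw": 1}
    - {"offset": [-0.005,0.032,0.27],"yaw": 0,"claw": 1}
    - {"offset": [-0.005,0.032,0.27],"yaw": 0,"claw": 1}

```text
time: 8.95
ee_pos: [0.5006, -0.2905, 0.2536]
tcp_rot: [177.2, -0.3, 165.5]
wrist_force: [0.5, 0.5, -2.5]
opening: 0.0245
grasp_force: 40.5
```

Emit:
servo_tool:
  rows:
    - {"offset": [0,-0.001,0.03],"yaw": 0,"claw": 1}
    - {"offset": [0,-0.001,0.03],"yaw": 0,"claw": 1}

```text
time: 9.2
ee_pos: [0.5005, -0.2907, 0.2499]
tcp_rot: [177.2, -0.3, 165.5]
wrist_force: [0.1, -0.4, -1.6]
opening: 0.025
grasp_force: 40.5
```

Emit:
servo_tool:
  rows:
    - {"offset": [0,-0.001,0.03],"yaw": 0,"claw": 1}
    - {"offset": [0,-0.001,0.03],"yaw": 0,"claw": 1}

```text
time: 9.45
ee_pos: [0.5005, -0.2906, 0.2467]
tcp_rot: [177.2, -0.4, 165.5]
wrist_force: [-0.2, 0.2, -1.8]
opening: 0.0248
grasp_force: 40.6
```

Emit:
servo_tool:
  rows:
    - {"offset": [0,-0.001,0.02],"yaw": 0,"claw": 1}
    - {"offset": [0,-0.001,0.02],"yaw": 0,"claw": 1}

```text
time: 9.7
ee_pos: [0.5005, -0.2906, 0.2451]
tcp_rot: [177.2, -0.3, 165.5]
wrist_force: [-0.7, 0.6, 0.7]
opening: 0.0245
grasp_force: 40.8
```

Emit:
servo_tool:
  rows:
    - {"offset": [0,-0.001,0.02],"yaw": 0,"claw": 1}
    - {"offset": [0,-0.002,0.035],"yaw": 0,"claw": 1}
    - {"offset": [0,-0.002,0.035],"yaw": 0,"claw": 1}

```text
time: 10.07
ee_pos: [0.5006, -0.2907, 0.2418]
tcp_rot: [177.2, -0.3, 165.5]
wrist_force: [0.1, -0.0, 4.6]
opening: 0.0248
grasp_force: 41.2
```

Emit:
servo_tool:
  rows:
    - {"offset": [0,0,0],"yaw": 0,"claw": 1}

```text
time: 10.2
ee_pos: [0.5006, -0.2906, 0.2418]
tcp_rot: [177.2, -0.3, 165.5]
wrist_force: [0.7, 0.2, 3.7]
opening: 0.0247
grasp_force: 41.2
```

Emit:
servo_tool:
  rows:
    - {"offset": [0,0,0],"yaw": 0,"claw": 1}

```text
time: 10.32
ee_pos: [0.5005, -0.2907, 0.2417]
tcp_rot: [177.2, -0.3, 165.5]
wrist_force: [0.8, -0.6, 4.3]
opening: 0.0249
grasp_force: 41.2
```

Emit:
servo_tool:
  rows:
    - {"offset": [0,0,0],"yaw": 0,"claw": 1}

```text
time: 10.45
ee_pos: [0.5005, -0.2906, 0.2416]
tcp_rot: [177.2, -0.3, 165.5]
wrist_force: [-0.5, -0.0, 3.3]
opening: 0.0248
grasp_force: 41.2
```

Emit:
servo_tool:
  rows:
    - {"offset": [0,0,0],"yaw": 0,"claw": 1}
    - {"offset": [0,0,0],"yaw": 0,"claw": 1}
    - {"offset": [0,0,0],"yaw": 0,"claw": 1}
    - {"offset": [0,0.005,-0.1],"yaw": 0,"claw": 1}
    - {"offset": [0,0.022,-0.45],"yaw": 0,"claw": 1}

```text
time: 11.08
ee_pos: [0.5001, -0.2903, 0.2851]
tcp_rot: [177.1, -0.6, 165.5]
wrist_force: [0.2, -0.5, -1.4]
opening: 0.0247
grasp_force: 40.5
```

Emit:
servo_tool:
  rows:
    - {"offset": [0.13,0.43,0.02],"yaw": 0,"claw": 1}
    - {"offset": [0.26,0.86,0.044],"yaw": 0,"claw": 1}
    - {"offset": [0.26,0.86,0.044],"yaw": 0,"claw": 1}

```text
time: 11.45
ee_pos: [0.497, -0.1985, 0.2872]
tcp_rot: [177.1, -0.3, 165.6]
wrist_force: [0.5, 0.2, -1.8]
opening: 0.0247
grasp_force: 40.6
```

Emit:
servo_tool:
  rows:
    - {"offset": [0.13,0.43,0.02],"yaw": 0,"claw": 1}
    - {"offset": [0.26,0.86,0.044],"yaw": 0,"claw": 1}
    - {"offset": [0.26,0.86,0.044],"yaw": 0,"claw": 1}

```text
time: 11.82
ee_pos: [0.4934, -0.1092, 0.2868]
tcp_rot: [177.2, -0.4, 165.6]
wrist_force: [-0.2, -0.5, -1.6]
opening: 0.0244
grasp_force: 40.6
```

Emit:
servo_tool:
  rows:
    - {"offset": [0.13,0.43,0.02],"yaw": 0,"claw": 1}
    - {"offset": [0.26,0.86,0.044],"yaw": 0,"claw": 1}
    - {"offset": [0.26,0.86,0.044],"yaw": 0,"claw": 1}
    - {"offset": [0.26,0.86,0.044],"yaw": 0,"claw": 1}

```text
time: 12.32
ee_pos: [0.4902, -0.0218, 0.2864]
tcp_rot: [177.2, -0.4, 165.5]
wrist_force: [1.4, -0.2, -1.2]
opening: 0.0245
grasp_force: 40.7
```

Run:
```python
from h import *
p,R,o=pose();print(p,o['tcp_rot'],o['wrist_force'],o['q'].round(1));print(go([.49,-.0209,.188]))
```

```text
[ 0.49023211 -0.0218229   0.28640921] [177.20169317  -0.36135691 165.47663715] [ 1.38959004 -0.16860659 -1.20509245] [ -4.2  -1.6  10.  101.4   2.8  10.3]
[-0.002 -0.04   0.983]
```

Emit:
servo_tool:
  rows:
    - {"offset": [0,-0.02,0.4],"yaw": 0,"claw": 1}
    - {"offset": [0,-0.03,0.8],"yaw": 0,"claw": 1}
    - {"offset": [0,-0.04,0.98],"yaw": 0,"claw": 1}
    - {"offset": [0,-0.04,0.98],"yaw": 0,"claw": 1}
    - {"offset": [0,-0.04,0.98],"yaw": 0,"claw": 1}
  squeeze: 22

```text
time: 12.95
ee_pos: [0.4901, -0.0209, 0.1895]
tcp_rot: [177.2, -0.3, 165.4]
wrist_force: [-0.4, -0.9, -1.9]
opening: 0.0246
grasp_force: 40.7
```

Emit:
servo_tool:
  rows:
    - {"offset": [0.08,0,0],"yaw": 0,"claw": 1}
    - {"offset": [0.16,0,0],"yaw": 0,"claw": 1}
    - {"offset": [0.24,0,0],"yaw": 0,"claw": 1}
    - {"offset": [0.24,0,0],"yaw": 0,"claw": 1}

```text
time: 13.45
ee_pos: [0.4664, -0.0141, 0.1894]
tcp_rot: [177.2, -0.2, 165.5]
wrist_force: [3.1, -1.4, 0.1]
opening: 0.0249
grasp_force: 40.4
```

Emit:
servo_tool:
  rows:
    - {"offset": [0.08,0,0],"yaw": 0,"claw": 1}
    - {"offset": [0.16,0,0],"yaw": 0,"claw": 1}
    - {"offset": [0.24,0,0],"yaw": 0,"claw": 1}
    - {"offset": [0.32,0,0],"yaw": 0,"claw": 1}
    - {"offset": [0.38,0,0],"yaw": 0,"claw": 1}
    - {"offset": [0.38,0,0],"yaw": 0,"claw": 1}

```text
time: 14.2
ee_pos: [0.4293, -0.0043, 0.1893]
tcp_rot: [177.1, -0.3, 165.5]
wrist_force: [1.5, -0.2, 1.3]
opening: 0.0246
grasp_force: 37.4
```

```bash
cat >> h.py <<'E'
def wand(tag):
    p,R,o=pose();pc,d=camera("wrist");np.savez(tag+".npz",p=pc,d=d,pos=p,R=R)
    T,W=wcloud(d,p,R);print(p,o['tcp_rot'],o['wrist_force'])
    near=(T[...,2]>-.0)&(T[...,2]<.155)&(abs(T[...,0]+.04)<.08)&(abs(T[...,1])<.03)&(d>0)
    for a in np.arange(-.0,.15,.01):
        m=near&(T[...,2]>a)&(T[...,2]<a+.01)
        if m.sum()>3: print(round(a,3),m.sum(),T[m].mean(0).round(4),T[m].min(0).round(4),T[m].max(0).round(4))
E
python3 - <<'E'
from h import *
wand("w3");pc=np.load("w3.npz")['p'];s,_=camera("scene")
a=cv2.resize(pc[80:300,190:450],(390,330));b=cv2.resize(s[90:230,230:400],(400,330))
cv2.imwrite("pics/w3.png",np.hstack([a,b])[:,:,::-1])
E
```

```text
[ 0.42927146 -0.00434589  0.1893402 ] [177.1465447   -0.3150809  165.49151985] [ 1.52767757 -0.24977053  1.27579742]
0.01 35 [-0.0014 -0.0003  0.0166] [-0.0028 -0.0111  0.0138] [-0.0001  0.0103  0.0194]
0.02 28 [-0.0427  0.0034  0.0228] [-0.0435 -0.0162  0.0222] [-0.0409  0.0165  0.0237]
0.03 615 [-0.0076 -0.0015  0.0384] [-0.0124 -0.0224  0.0354] [-0.0027  0.0204  0.04  ]
0.04 155 [-0.0044  0.0018  0.0407] [-0.0099 -0.0224  0.04  ] [-0.0029  0.0204  0.0425]
0.08 1615 [-0.0004  0.002   0.083 ] [-0.0324 -0.017   0.0802] [0.02   0.03   0.0899]
0.09 160 [0.0076 0.0136 0.0949] [-0.0263 -0.017   0.0901] [0.0202 0.0297 0.1   ]
0.1 162 [0.0077 0.0119 0.105 ] [-0.0318 -0.0177  0.1001] [0.02   0.0298 0.1099]
0.11 145 [0.0042 0.0132 0.1151] [-0.0346 -0.0183  0.11  ] [0.0199 0.0298 0.1198]
0.12 131 [0.005  0.0119 0.1247] [-0.0385 -0.019   0.1202] [0.0198 0.0298 0.13  ]
0.13 120 [0.004  0.0129 0.1342] [-0.0385 -0.0189  0.13  ] [0.0197 0.0296 0.1398]
0.14 123 [0.0045 0.0121 0.1444] [-0.0378 -0.0195  0.1401] [0.0196 0.0297 0.1499]
```

View pics/w3.png

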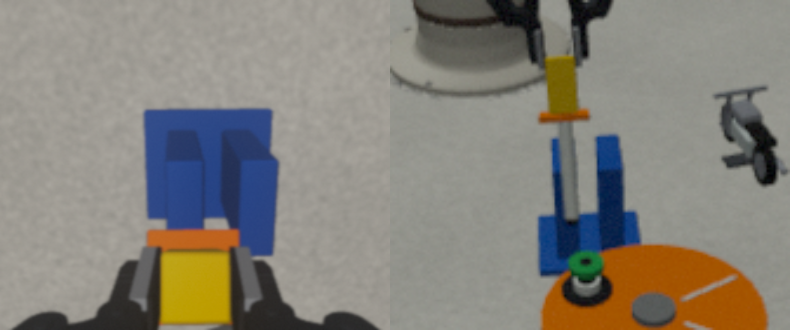

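The view shows the wand leaning in the jaws with its tip away from the dock, as wanted. Lifting, going to the bridge and turning +30°.

Emit:
servo_tool:
  rows:
    - {"offset": [0,0.02,-0.4],"yaw": 0,"claw": 1}
    - {"offset": [0,0.04,-0.8],"yaw": 0,"claw": 1}
    - {"offset": [0,0.05,-1.0],"yaw": 0,"claw": 1}
    - {"offset": [0,0.05,-1.0],"yaw": 0,"claw": 1}
  squeeze: 60

```text
time: 14.8
ee_pos: [0.4305, -0.0046, 0.2896]
tcp_rot: [177.1, -0.3, 165.5]
wrist_force: [-0.1, -0.7, -2.2]
opening: 0.024
grasp_force: 63.1
```

Emit:
servo_tool:
  rows:
    - {"offset": [0.15,0.43,0.02],"yaw": 0,"claw": 1}
    - {"offset": [0.29,0.86,0.04],"yaw": 0,"claw": 1}
    - {"offset": [0.29,0.86,0.04],"yaw": 0,"claw": 1}

```text
time: 15.18
ee_pos: [0.4229, 0.088, 0.2877]
tcp_rot: [177.2, -0.5, 165.7]
wrist_force: [-1.2, -0.0, -1.8]
opening: 0.0238
grasp_force: 63.1
```

Emit:
servo_tool:
  rows:
    - {"offset": [0.15,0.43,0.02],"yaw": 0,"claw": 1}
    - {"offset": [0.29,0.86,0.04],"yaw": 0,"claw": 1}
    - {"offset": [0.29,0.86,0.04],"yaw": 0,"claw": 1}

```text
time: 15.55
ee_pos: [0.4167, 0.178, 0.2882]
tcp_rot: [177.2, -0.5, 165.6]
wrist_force: [0.3, -1.2, -1.7]
opening: 0.0238
grasp_force: 63.1
```

Emit:
servo_tool:
  rows:
    - {"offset": [0.15,0.43,0.02],"yaw": -0.055,"claw": 1}
    - {"offset": [0.29,0.86,0.04],"yaw": -0.11,"claw": 1}
    - {"offset": [0.29,0.86,0.04],"yaw": -0.167,"claw": 1}
    - {"offset": [0.29,0.86,0.04],"yaw": -0.167,"claw": 1}
    - {"offset": [0.29,0.86,0.04],"yaw": -0.167,"claw": 1}

```text
time: 16.18
ee_pos: [0.411, 0.2661, 0.2899]
tcp_rot: [177.4, 1.1, -164.8]
wrist_force: [0.5, 0.2, -1.5]
opening: 0.0242
grasp_force: 63.1
```

Run:
```python
from h import *
wand("w4");z=np.load("w4.npz");pc,d,p,R=z['p'],z['d'],z['pos'],z['R'];T,W=wcloud(d,p,R)
hs=cv2.cvtColor(pc,cv2.COLOR_RGB2HSV);h,s,v=[hs[...,i] for i in range(3)]
def fit(m,n):
    q=T[m];c=np.median(q,0);q=q[np.linalg.norm(q-c,axis=1)<.03];u,sv,vt=np.linalg.svd(q-q.mean(0));nn=vt[2]*np.sign(vt[2][2]);print(n,len(q),q.mean(0).round(4),nn.round(3),"world",(R@nn).round(3),sv.round(4))
base=(d>0)&(T[...,2]>0)&(T[...,2]<.07)&(abs(T[...,1])<.03)&(abs(T[...,0])<.04)
fit(base&(h<18)&(s>140),"flange")
m=(d>0)&(h>=98)&(h<=125)&(s>120)&(W[...,2]>.05)&(W[...,2]<.078)&(np.hypot(W[...,0]-.495,W[...,1]-.293)<.03)
fit(m,"cap");q=W[m];print("cap world",np.median(q,0),q.mean(0))
sc,ds=camera("scene");Ws=cloud(ds,"scene");np.savez("s4.npz",p=sc,d=ds)
cv2.imwrite("pics/w4.png",np.hstack([cv2.resize(pc[60:300,180:460],(420,360)),cv2.resize(sc[60:220,370:530],(360,360))])[:,:,::-1])
```

```text
[0.41099305 0.26614422 0.28990151] [ 177.39557054    1.074754   -164.79358024] [ 0.54394445  0.24353187 -1.52514333]
-0.0 40 [ 0.0047 -0.0004  0.0037] [ 0.0039 -0.0122  0.002 ] [0.0056 0.0109 0.0053]
0.01 37 [-0.0001 -0.0007  0.0148] [-0.0008 -0.0125  0.0135] [0.0006 0.0105 0.0162]
0.02 33 [-0.0058 -0.0003  0.0279] [-0.0067 -0.0128  0.0235] [-0.0043  0.0117  0.0297]
0.03 610 [-0.0068 -0.0015  0.0385] [-0.0125 -0.0221  0.0302] [-0.0015  0.0205  0.04  ]
0.04 207 [-0.0033  0.0016  0.0408] [-0.0079 -0.0222  0.04  ] [-0.0016  0.0206  0.0425]
flange 796 [-0.0059 -0.0004  0.0389] [-0.51  -0.028  0.859] world [ 0.505  0.149 -0.85 ] [0.3495 0.0772 0.0439]
cap 115 [-0.0759 -0.0061  0.2344] [-0.508 -0.021  0.861] world [ 0.501  0.155 -0.851] [0.0737 0.0394 0.0082]
cap world [0.48701193 0.29067287 0.05694087] [0.48730439 0.29163686 0.05690566]
```

View pics/w4.png

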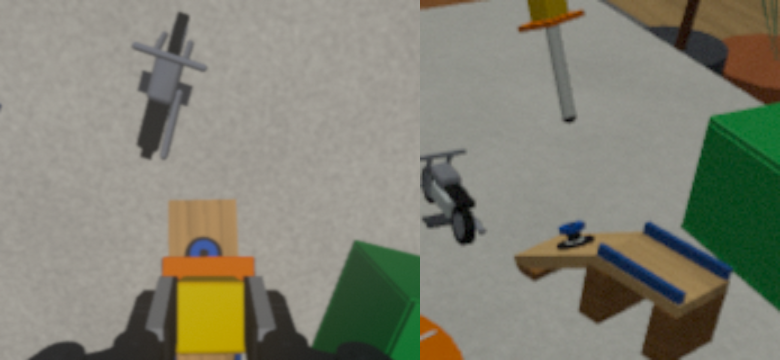

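The views show the blue cap at about (316,228) in the wrist image, partly hidden by the flange. The wand's tip is at about (437,113) in the scene image, and the lean matches the cap normal.

Run:
```python
from h import *
z=np.load("w4.npz");p,R=z['pos'],z['R']
print("dot",R@np.array([-.0799,-.0061,.232])+p)
a=np.array([-.51,-.028,.859]);tip=np.array([0,-.001,.003])+.132*a;print("tip model",R@tip+p)
s=np.load("s4.npz");Ws=cloud(s['d'],"scene");m=(s['d']>0)&(np.linalg.norm(Ws-(R@tip+p),axis=2)<.07)&(Ws[...,2]>.1)
q=Ws[m];q=q[q[:,2]<.24];print(len(q),q[q[:,2]<q[:,2].min()+.008].mean(0),q[:,2].min())
u,sv,vt=np.linalg.svd(q-q.mean(0));print("axis",vt[0]*-np.sign(vt[0][2]),"centroid",q.mean(0))
# scene bias check: cap of bridge in scene vs top
hs=cv2.cvtColor(s['p'],cv2.COLOR_RGB2HSV);mm=(hs[...,0]>=98)&(hs[...,0]<=125)&(hs[...,1]>120)&(np.hypot(Ws[...,0]-.495,Ws[...,1]-.29)<.03)
print("scene cap",mm.sum(),Ws[mm].mean(0))
# top: project candidate cap centres
T=np.load("top0.npz");c=camera_info("top");Wt=cloud(T['d'],"top")
hs=cv2.cvtColor(T['p'],cv2.COLOR_RGB2HSV)
def pj(X,c):
    Y=np.linalg.inv(c['cam_to_world'])@np.r_[X,1];return c['cx']+c['fx']*Y[0]/-Y[2],c['cy']-c['fy']*Y[1]/-Y[2]
for X in([.4949,.2928,.0601],[.4922,.2919,.0603],R@np.array([-.0799,-.0061,.232])+p):print(pj(np.array(X),c))
print(T['p'][224:238,184:198].sum(2)//3);print(hs[224:238,184:198,0])
```

```text
dot [0.49111506 0.29253237 0.05940347]
tip model [0.47789615 0.28494867 0.17470355]
218 [0.47560676 0.28405198 0.17311183] 0.16894556356955415
axis [ 0.38994683  0.1312663  -0.91143328] centroid [0.4631344  0.2795674  0.20432066]
scene cap 43 [0.500274   0.2906471  0.06082501]
(np.float64(190.68271269020488), np.float64(231.10665063536976))
(np.float64(190.99829648843158), np.float64(232.30332767955815))
(np.float64(190.80256072070256), np.float64(232.7811551099526))
[[ 84  46  38  40  38  40  41  40  43  40  42  43  40  41]
 [ 52  39  38  40  48  82 125 141 136 111  65  40  40  40]
 [ 41  40  38  38  69  84  69  84  93 111 120  86  42  41]
 [ 39  38  38  36  58  70  68  70  64  63  89 103  80  42]
 [ 39  37  45  66  83  82  84  81  84  75  67  62  55  42]
 [ 40  53  75  84  88  85  87  86  86  86  84  67  44  41]
 [ 42  65  86  84  86  83  78  81  87  86  85  75  47  38]
 [ 70  73  86  85  80  60  48  50  67  86  87  85  67  37]
 [100  81  86  86  76  49  37  39  60  81  86  85  75  43]
 [110  94  86  87  80  62  38  39  63  85  86  86  76  52]
 [118 107  87  87  87  84  75  73  84 
[... 325 characters left out ...]
0  30 114 108 111 112 109 109 107 107  90  90 120]
 [  0 113 113 109 110 110 109 110 109 111 108 107  60 120]
 [110 111 110 109 109 109 110 109 110 110 109 111 107   0]
 [100 110 109 110 109 109 110 109 109 110 110 110 112 120]
 [111 110 110 110 109 109 110 109 109 110 110 110 110 113]
 [135 110 109 110 110 111 111 111 110 109 110 110 110 109]
 [ 13 110 109 109 110 110 128 120 110 109 109 109 110 109]
 [ 16 111 109 110 110 111 120   0 111 109 109 110 110 113]
 [ 18 132 110 110 110 110 110 109 109 109 110 109 114  18]
 [ 18  15 114 110 110 110 109 110 109 109 109 112  16  18]
 [ 18  18  16 114 110 110 109 109 109 110 150  16  18  18]
 [ 18  18  18  17  15  10 162 162   6  15  18  17  18  18]]
```

Run:
```python
from h import *
z=np.load("w4.npz");pc,d,p,R=z['p'],z['d'],z['pos'],z['R'];T,W=wcloud(d,p,R)
hs=cv2.cvtColor(pc,cv2.COLOR_RGB2HSV);h,s,v=[hs[...,i].astype(int) for i in range(3)]
roi=(d>0)&(abs(T[...,1])<.03)&(abs(T[...,0])<.04)&(T[...,2]<.07)
def ransac(m,n):
    q=T[m];best=None;rng=np.random.default_rng(0)
    for _ in range(400):
        a,b,c=q[rng.choice(len(q),3,False)];k=np.cross(b-a,c-a);l=np.linalg.norm(k)
        if l<1e-6: continue
        i=abs((q-a)@(k/l))<.001
        if best is None or i.sum()>best.sum():best=i
    g=q[best];k=np.linalg.svd(g-g.mean(0))[2][2];print(n,len(q),len(g),g.mean(0).round(4),k.round(3),g.min(0).round(4),g.max(0).round(4))
Y=roi&(h>18)&(h<35)&(s>120);O=roi&(h<=16)&(s>140)
ransac(Y,"yellow all");ransac(Y&(T[...,2]>-.008),"yellow front");ransac(O,"orange")
sc=np.load("s4.npz");Ws=cloud(sc['d'],"scene");hs=cv2.cvtColor(sc['p'],cv2.COLOR_RGB2HSV)
tm=np.array([.472,.283,.175]);C=np.array([.45,.276,.2])
m=(sc['d']>0)&(Ws[...,2]>.15)&(np.linalg.norm(Ws-C,axis=2)<.09)
gray=m&(hs[...,1]<60);ora=m&(hs[...,0]<16)&(hs[...,1]>140)
q=Ws[gray];print("gray",len(q))
for a in np.arange(.16,.27,.01):
    t=q[(q[:,2]>a)&(q[:,2]<a+.01)]
    if len(t):print(a.round(3),len(t),np.median(t,0).round(4))
v,u=np.nonzero(gray);print("px",u.min(),u.max(),v.min(),v.max());
for r in range(v.min(),v.max()+1,4):print(r,u[v==r].mean().round(1),len(u[v==r]))
c=camera_info("scene")
def pj(X):
    Y=np.linalg.inv(c['cam_to_world'])@np.r_[X,1];return np.round([c['cx']+c['fx']*Y[0]/-Y[2],c['cy']-c['fy']*Y[1]/-Y[2]],1)
for th in(22,25,28,31):
    t=np.radians(th);a=np.array([-np.sin(t),-.03,np.cos(t)]);b=np.array([0,-.001,.003])
    print(th,[pj(R@(b+L*a)+p) for L in(.04,.08,.132)],R@(b+.132*a)+p)
print("cap dot proj",pj([.492,.2928,.0602]))
```

```text
yellow all 2386 1866 [-0.0025  0.0002 -0.0118] [ 0.404  0.016 -0.915] [-0.0143 -0.0117 -0.0174] [ 0.0091  0.0123 -0.0056]
yellow front 390 261 [ 0.0074  0.0006 -0.0068] [ 0.59   0.02  -0.807] [ 0.004  -0.0113 -0.008 ] [ 0.0089  0.012  -0.0047]
orange 798 674 [-0.006  -0.0002  0.0391] [ 0.419  0.027 -0.908] [-0.0119 -0.0221  0.036 ] [-0.0015  0.0206  0.0423]
gray 285
0.16 1 [0.4746 0.2829 0.1689]
0.17 25 [0.476  0.283  0.1754]
0.18 34 [0.4719 0.2815 0.1846]
0.19 33 [0.4679 0.2801 0.195 ]
0.2 32 [0.464  0.2792 0.2054]
0.21 33 [0.4585 0.2772 0.2138]
0.22 30 [0.4549 0.2769 0.2244]
0.23 36 [0.4507 0.2751 0.2346]
0.24 39 [0.445  0.2732 0.2451]
0.25 12 [0.4436 0.2703 0.2524]
0.26 10 [0.4565 0.2759 0.2627]
px 414 442 67 114
67 441.5 2
71 431.0 1
75 429.0 7
79 430.0 7
83 430.5 6
87 431.5 6
91 432.0 7
95 433.0 7
99 433.5 6
103 434.5 6
107 435.0 7
111 436.0 7
22 [array([423.3,  70.7]), array([426.5,  89.4]), array([430.5, 112.9])] [0.46077786 0.28044619 0.16536695]
25 [array([424. ,  70.6]), array([427.9,  89.2]), array([432.7, 112.8])] [0.46687544 0.28197384 0.16823813]
28 [array([424.7,  70.4]), array([429.2,  89. ]), array([435. , 112.6])] [0.47282349 0.2834454  0.17143395]
31 [array([425.3,  70.2]), array([430.5,  88.6]), array([437.2, 112.1])] [0.47860568 0.28485684 0.17494566]
cap dot proj [436.  159.4]
```

Run:
```python
from h import *
c=camera_info("scene")
def pj(X):
    Y=np.linalg.inv(c['cam_to_world'])@np.r_[X,1];return np.round([c['cx']+c['fx']*Y[0]/-Y[2],c['cy']-c['fy']*Y[1]/-Y[2]],1)
s=np.load("scene0.npz");hs=cv2.cvtColor(s['p'],cv2.COLOR_RGB2HSV)
m=(hs[...,0]>19)&(hs[...,0]<36)&(hs[...,1]>120);m[:125]=0;m[165:]=0;m[:,:295]=0;m[:,335:]=0
v,u=np.nonzero(m)
for r in range(v.min(),v.max()+1,5):print(r,u[v==r].min(),u[v==r].max())
print("handle axis proj",[pj([.4455,.011,z]) for z in(.162,.14,.116)])
for nm,X,(a,b),lo,hi in(("bus",[.499,-.288,.1115],(170,199),20,35),("tower",[.6431,-.0492,.147],(313,202),45,80)):
    print(nm,pj(X));sl=(slice(b-8,b+9),slice(a-9,a+10));g=(hs[sl][...,0]>=lo)&(hs[sl][...,0]<=hi)&(hs[sl][...,1]>110);vv,uu=np.nonzero(g);print(uu.min()+a-9,uu.max()+a-9,vv.min()+b-8,vv.max()+b-8)
p,R,o=pose();t=np.radians(25);w=np.array([-np.sin(t),-.03,np.cos(t)]);tip=np.array([0,-.001,.003])+.132*w
n=np.array([-.482,-.134,.866]);C=np.array([.492,.2928,.0602])
print("axis",R@w,"angle",np.degrees(np.arccos(-(R@w)@n)))
for hv in(.012,-.005):
    tgt=C+hv*n-R@tip;print(hv,tgt,go(tgt))
print("n in tool",R.T@-n)
```

```text
130 314 316
135 306 318
140 307 318
145 307 318
150 307 318
155 308 308
handle axis proj [array([311.3, 132.4]), array([311.7, 141.6]), array([312. , 151.2])]
bus [169.7 196.8]
163 176 194 204
tower [312.5 200.3]
306 319 197 208
axis [ 0.42157211  0.12708918 -0.89834587] angle 3.442819105031785
0.012 [0.43028418 0.27523203 0.19221564] [-0.19  -0.01   0.984]
-0.005 [0.43847818 0.27751003 0.17749364] [-0.273 -0.017  1.133]
n in tool [-0.48334741 -0.03783251  0.87474567]
```

Emit:
servo_tool:
  rows:
    - {"offset": [-0.05,-0.01,0.3],"yaw": 0,"claw": 1}
    - {"offset": [-0.1,-0.02,0.6],"yaw": 0,"claw": 1}
    - {"offset": [-0.15,-0.03,0.85],"yaw": 0,"claw": 1}
    - {"offset": [-0.19,-0.03,0.98],"yaw": 0,"claw": 1}
    - {"offset": [-0.19,-0.03,0.98],"yaw": 0,"claw": 1}
    - {"offset": [-0.19,-0.03,0.98],"yaw": 0,"claw": 1}

```text
time: 17.02
ee_pos: [0.4308, 0.2743, 0.1937]
tcp_rot: [177.4, 1.2, -164.5]
wrist_force: [-0.6, 0.2, -1.6]
opening: 0.0237
grasp_force: 63.0
```

Run:
```python
from h import *
p,R,o=pose();print(p,o['tcp_rot'],o['wrist_force'])
s,d=camera("scene");np.savez("s5.npz",p=s,d=d,pos=p,R=R)
t,dt=camera("top");pc,dw=camera("wrist");np.savez("t5.npz",p=t,d=dt,w=pc,dw=dw)
cv2.imwrite("pics/s5.png",np.hstack([cv2.resize(x,(390,390),interpolation=cv2.INTER_CUBIC) for x in(s[100:200,385:485],t[190:270,150:230])])[:,:,::-1])
```

```text
[0.43077509 0.27426706 0.19373824] [ 177.35571579    1.1930336  -164.52349797] [-0.56849994  0.20194472 -1.61428846]
```

View pics/s5.png

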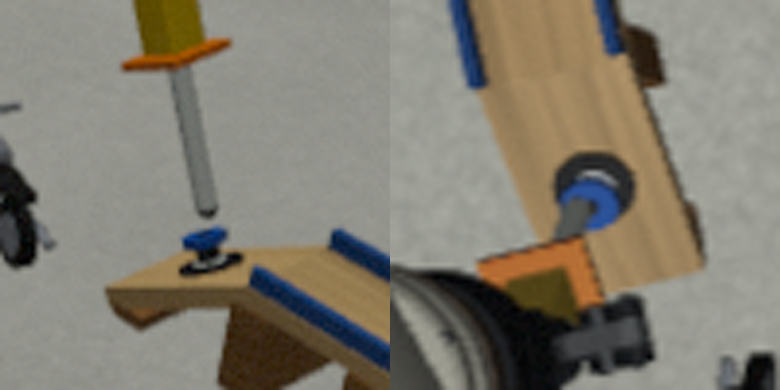

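The top crop shows the tip about 1 px left of the blue cap's dot at (190.5,232), and the scene crop shows the tip column level with the cap at about 438. Both imply the tip is about 3.5 mm too far toward +y, so I correct and press along the button axis.

Emit:
servo_tool:
  rows:
    - {"offset": [0,-0.035,0],"yaw": 0,"claw": 1}
    - {"offset": [-0.024,-0.037,0.044],"yaw": 0,"claw": 1}
    - {"offset": [-0.039,-0.038,0.07],"yaw": 0,"claw": 1}
    - {"offset": [-0.039,-0.038,0.07],"yaw": 0,"claw": 1}

```text
time: 17.68
ee_pos: [0.4353, 0.2719, 0.1851]
tcp_rot: [177.4, 1.1, -164.5]
wrist_force: [-1.0, -0.9, -1.1]
opening: 0.024
grasp_force: 63.1
```

Emit:
servo_tool:
  rows:
    - {"offset": [-0.012,-0.001,0.022],"yaw": 0,"claw": 1}
    - {"offset": [-0.012,-0.001,0.022],"yaw": 0,"claw": 1}

```text
time: 17.92
ee_pos: [0.4365, 0.2722, 0.1834]
tcp_rot: [177.4, 1.1, -164.5]
wrist_force: [-1.2, -0.2, 0.4]
opening: 0.0237
grasp_force: 63.4
```

Emit:
servo_tool:
  rows:
    - {"offset": [-0.012,-0.001,0.022],"yaw": 0,"claw": 1}
    - {"offset": [-0.012,-0.001,0.022],"yaw": 0,"claw": 1}

```text
time: 18.18
ee_pos: [0.4377, 0.2726, 0.1813]
tcp_rot: [177.4, 1.1, -164.5]
wrist_force: [-1.7, -1.4, 3.2]
opening: 0.024
grasp_force: 63.7
```

Emit:
servo_tool:
  rows:
    - {"offset": [-0.007,-0.001,0.013],"yaw": 0,"claw": 1}
    - {"offset": [-0.007,-0.001,0.013],"yaw": 0,"claw": 1}

```text
time: 18.42
ee_pos: [0.4384, 0.2728, 0.1801]
tcp_rot: [177.4, 1.1, -164.5]
wrist_force: [-2.8, -0.9, 3.9]
opening: 0.0236
grasp_force: 63.8
```

Emit:
servo_tool:
  rows:
    - {"offset": [0,0,0],"yaw": 0,"claw": 1}
    - {"offset": [0,0,0],"yaw": 0,"claw": 1}

```text
time: 18.68
ee_pos: [0.4385, 0.2728, 0.18]
tcp_rot: [177.4, 1.1, -164.5]
wrist_force: [-2.4, -0.7, 5.8]
opening: 0.024
grasp_force: 63.9
```

Emit:
servo_tool:
  rows:
    - {"offset": [0,0,0],"yaw": 0,"claw": 1}
    - {"offset": [0,0,0],"yaw": 0,"claw": 1}

```text
time: 18.92
ee_pos: [0.4385, 0.2728, 0.1799]
tcp_rot: [177.4, 1.1, -164.5]
wrist_force: [-2.7, -1.8, 5.3]
opening: 0.0237
grasp_force: 63.9
```

Emit:
servo_tool:
  rows:
    - {"offset": [0,0,0],"yaw": 0,"claw": 1}
    - {"offset": [0,0,0],"yaw": 0,"claw": 1}

```text
time: 19.18
ee_pos: [0.4385, 0.2728, 0.1799]
tcp_rot: [177.4, 1.1, -164.5]
wrist_force: [-2.4, -1.2, 5.1]
opening: 0.0238
grasp_force: 63.9
```

Run:
```python
from h import *
p,R,o=pose();print(p,o['wrist_force'],o['torque'])
s,d=camera("scene");t,dt=camera("top");np.savez("s6.npz",s=s,t=t,ds=d,dt=dt)
cv2.imwrite("pics/s6.png",np.hstack([cv2.resize(x,(390,390),interpolation=cv2.INTER_CUBIC) for x in(s[130:190,405:465],t[205:255,165:215])])[:,:,::-1])
```

```text
[0.43846624 0.27276857 0.17990087] [-2.37811224 -1.22213061  5.06939036] [-0.2158419   0.63545012  0.05679249]
```

View pics/s6.png

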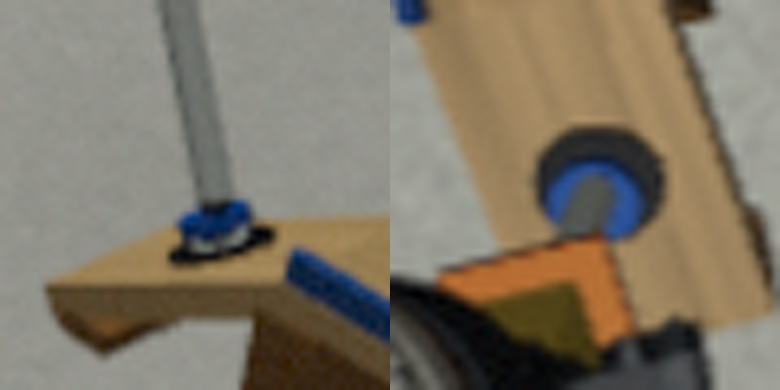

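Run:
```python
from h import *
z=np.load("s6.npz");t=z['t'];hs=cv2.cvtColor(t,cv2.COLOR_RGB2HSV)
print("S");print(hs[223:240,182:200,1]);print("V");print(hs[223:240,182:200,2])
c=camera_info("top")
def pj(X):
    Y=np.linalg.inv(c['cam_to_world'])@np.r_[X,1];return np.round([c['cx']+c['fx']*Y[0]/-Y[2],c['cy']-c['fy']*Y[1]/-Y[2]],2)
n=np.array([-.482,-.134,.866]);C=np.array([.492,.2928,.0602])
e1=np.array([.8345,.232,.5])
w=np.array([.4216,.127,-.898]) # wand axis down
for off in(0,.003,.006):
    tip=C-.005*n+off*e1;ctr=tip-.0065*w;hx=np.array([.958,.288,0])
    print(off,"tip",pj(tip),"silh end",pj(ctr+.0065*hx))
a=np.linspace(0,2*np.pi,8,endpoint=False);e2=np.cross(n,e1)
print("cap rim",[tuple(pj(C-.005*n+.013*(np.cos(x)*e1+np.sin(x)*e2))) for x in a])
```

```text
S
[[102 102 101  99  52  12   6  12   6  11  12  12   6   6  18  84 106 102]
 [102 103  97  58   6  12   6  11  39  58  43  17  12   6  12   6  87 101]
 [102  98  64   6   6  50 117 123 173 171 180 146  80   6   6   5  22  94]
 [102  94  18  12  44 156 184 182 183 180 185 191 188 123  33  11  12  67]
 [100  86  18  28 144 178 184 158 121 101 146 178 185 185  88   6   0  33]
 [ 99  88   6 116 177 180 155  79  26  12  30 125 179 184 161  62   6   6]
 [100  98   6 157 181 172 120  15   9   9  13  84 159 178 183  80   6  23]
 [103  97  61 158 180 151  60  15  12  15  13  67 152 180 176 131  12  27]
 [103  96  28 161 170 114   9  12  15  12  10  95 158 180 178 131  11  73]
 [101 101  91 124 157  63   9   9   9   7  31 134 179 180 170  89  29  90]
 [102 101 103  32  81   9   9   9  12  10  62 150 181 181 166  14  87 101]
 [102 103 100  91  48   9  12   9  29  88  76 163 181 167  38  90 100 103]
 [102 101 101  98  84  77  89 123 161 187  84 111  66  30  89 101 102 103]
 [116 126 126 148 183 188 180 178 180 182 160  96  91 101 102 102 100 100]
 [174 183 180 181 179 183 181 180 180 178 177 12
[... 1248 characters left out ...]
170 176 180 180 181 182 150 124 159 162 163 160 157 156]
 [171 175 181 181 182 182 181 181 180 182 163 127 141 163 163 163 158 155]
 [182 181 181 181 182 181 180 183 182 181 179 151 135 162 163 163 157 156]]
0 tip [190.89 231.35] silh end [189.79 229.75]
0.003 tip [190.45 230.23] silh end [189.35 228.63]
0.006 tip [190.02 229.11] silh end [188.92 227.5 ]
cap rim [(np.float64(189.0), np.float64(226.48)), (np.float64(185.57), np.float64(228.91)), (np.float64(185.28), np.float64(232.75)), (np.float64(188.26), np.float64(235.75)), (np.float64(192.75), np.float64(236.16)), (np.float64(196.15), np.float64(233.77)), (np.float64(196.49), np.float64(229.95)), (np.float64(193.53), np.float64(226.92))]
```

Pixel analysis puts the tip about 5 mm uphill and about 3 mm sideways of the cap centre, which is borderline. I back off, shift and press again.

Emit:
servo_tool:
  rows:
    - {"offset": [0.034,0.003,-0.061],"yaw": 0,"claw": 1}
    - {"offset": [0.054,0.015,-0.07],"yaw": 0,"claw": 1}
    - {"offset": [0.073,0.023,-0.04],"yaw": 0,"claw": 1}
    - {"offset": [0.056,0.021,-0.01],"yaw": 0,"claw": 1}
    - {"offset": [0.045,0.02,0.01],"yaw": 0,"claw": 1}
    - {"offset": [0.041,0.02,0.018],"yaw": 0,"claw": 1}
    - {"offset": [0.041,0.02,0.018],"yaw": 0,"claw": 1}
    - {"offset": [0.041,0.02,0.018],"yaw": 0,"claw": 1}

```text
time: 20.27
ee_pos: [0.434, 0.2737, 0.1783]
tcp_rot: [177.4, 1.1, -164.5]
wrist_force: [-2.8, -0.3, 4.7]
opening: 0.0238
grasp_force: 63.7
```

Emit:
servo_tool:
  rows:
    - {"offset": [0,0,0],"yaw": 0,"claw": 1}

```text
time: 20.4
ee_pos: [0.434, 0.2737, 0.1783]
tcp_rot: [177.4, 1.1, -164.5]
wrist_force: [-3.5, -0.2, 4.3]
opening: 0.0238
grasp_force: 63.8
```

Run:
```python
from h import *
f=[]
t,dt=camera("top");hs=cv2.cvtColor(t,cv2.COLOR_RGB2HSV);p,R,o=pose();print(p,o['wrist_force'])
print(hs[223:238,182:200,1])
```

```text
[0.43398431 0.27373028 0.17821659] [-3.28115433 -1.32477734  3.50165726]
[[102 102 102  96  58   6  12  17  11   6  16  17   6  12  23  88 105 101]
 [101 101  99  55   6  23   0  12  12  12  23   6  16   6   6   0  80 102]
 [100  99  67  17  11  12  54 137 159 164 139  97  39   0  11  11  29  99]
 [101  98   6  12  39 123 173 188 186 183 185 180 155  90  28   6  12  66]
 [102  88  18  28 140 185 183 179 182 181 182 181 178 184  98  11   6  28]
 [100  86  18 113 171 180 180 179 180 181 180 181 181 186 171  53   6   6]
 [101  95   6 151 177 180 181 160 140 155 171 180 177 183 178  81  12  31]
 [102  97  59 158 179 174 125  52  26  37  92 159 180 181 179 133  11  35]
 [104  98  28 162 177 151  58  12  12   9  13 123 179 179 174 137   6  79]
 [101 102  91 124 180 134  16  12  12   9  10 102 170 181 165  93  23  90]
 [100 102 101  29 132 109  12  12   9   9   7 121 176 181 167   5  87 102]
 [103 101 103  95  55  33  12  12  12  10  29 135 181 169  43  93 100 102]
 [102 102 102  98  74  16  12   9  18  13  89 127  66  27  86 101 102 102]
 [102 103 104  94  42   9   9  12  20  57  75  77  92  99 101 101 103 104]
 [103 103 102  86  26  57  89 112 147 162 111 101 103 102 103 101 103 103]]
```

The silhouette end is now at row 229.5, which matches a centred press at about 6.7 N. I hold, retreat, and go to the dock's -x end to straighten the wand.

Emit:
servo_tool:
  rows:
    - {"offset": [0,0,0],"yaw": 0,"claw": 1}
    - {"offset": [0,0,0],"yaw": 0,"claw": 1}
    - {"offset": [0,0,0],"yaw": 0,"claw": 1}
    - {"offset": [0,0,0],"yaw": 0,"claw": 1}
    - {"offset": [0,0,0],"yaw": 0,"claw": 1}
    - {"offset": [0.05,0.003,-0.09],"yaw": 0,"claw": 1}
    - {"offset": [0.19,0.015,-0.35],"yaw": 0,"claw": 1}
    - {"offset": [0.19,0.04,-0.7],"yaw": 0,"claw": 1}
    - {"offset": [0.19,0.05,-1.0],"yaw": 0,"claw": 1}
    - {"offset": [0.19,0.05,-1.0],"yaw": 0,"claw": 1}

```text
time: 21.7
ee_pos: [0.4143, 0.2687, 0.28]
tcp_rot: [177.3, 1.3, -164.5]
wrist_force: [-0.3, 0.3, -2.9]
opening: 0.024
grasp_force: 63.1
```

Emit:
servo_tool:
  rows:
    - {"offset": [0,0,0],"yaw": 0.055,"claw": 1}
    - {"offset": [0,0,0],"yaw": 0.11,"claw": 1}
    - {"offset": [0,0,0],"yaw": 0.167,"claw": 1}
    - {"offset": [0,0,0],"yaw": 0.167,"claw": 1}

```text
time: 22.2
ee_pos: [0.4135, 0.2683, 0.2766]
tcp_rot: [177.2, -0.4, 165.5]
wrist_force: [-0.6, -0.1, -2.0]
opening: 0.0237
grasp_force: 63.1
```

Emit:
servo_tool:
  rows:
    - {"offset": [-0.016,-0.37,-0.02],"yaw": 0,"claw": 1}
    - {"offset": [-0.033,-0.735,-0.037],"yaw": 0,"claw": 1}
    - {"offset": [-0.033,-0.735,-0.037],"yaw": 0,"claw": 1}

```text
time: 22.58
ee_pos: [0.3981, 0.1948, 0.2778]
tcp_rot: [177.2, -0.3, 165.6]
wrist_force: [-0.3, -0.6, -1.1]
opening: 0.0239
grasp_force: 63.1
```

Emit:
servo_tool:
  rows:
    - {"offset": [-0.016,-0.37,-0.02],"yaw": 0,"claw": 1}
    - {"offset": [-0.033,-0.735,-0.037],"yaw": 0,"claw": 1}
    - {"offset": [-0.033,-0.735,-0.037],"yaw": 0,"claw": 1}

```text
time: 22.95
ee_pos: [0.3831, 0.1233, 0.2778]
tcp_rot: [177.2, -0.3, 165.5]
wrist_force: [0.2, -0.5, -2.7]
opening: 0.0236
grasp_force: 63.1
```

Emit:
servo_tool:
  rows:
    - {"offset": [-0.016,-0.37,-0.02],"yaw": 0,"claw": 1}
    - {"offset": [-0.033,-0.735,-0.037],"yaw": 0,"claw": 1}
    - {"offset": [-0.033,-0.735,-0.037],"yaw": 0,"claw": 1}
    - {"offset": [-0.033,-0.735,-0.037],"yaw": 0,"claw": 1}

```text
time: 23.45
ee_pos: [0.3684, 0.053, 0.2777]
tcp_rot: [177.2, -0.3, 165.6]
wrist_force: [-0.3, -0.6, -1.5]
opening: 0.0237
grasp_force: 63.1
```

Run:
```python
from h import *
p,R,o=pose();print(p,o['tcp_rot'],o['wrist_force']);print(go([.3694,.0519,.189]))
```

```text
[0.36835821 0.05296602 0.27768454] [177.15259873  -0.34720883 165.5515353 ] [-0.30627695 -0.56318746 -1.49010753]
[-0.018 -0.052  0.885]
```

Emit:
servo_tool:
  rows:
    - {"offset": [0.1,-0.01,0],"yaw": 0,"claw": 1}
    - {"offset": [0.2,-0.02,0.2],"yaw": 0,"claw": 1}
    - {"offset": [0.2,-0.04,0.6],"yaw": 0,"claw": 1}
    - {"offset": [0.2,-0.05,0.885],"yaw": 0,"claw": 1}
    - {"offset": [0.2,-0.05,0.885],"yaw": 0,"claw": 1}
    - {"offset": [0.2,-0.05,0.885],"yaw": 0,"claw": 1}
  squeeze: 30

```text
time: 24.2
ee_pos: [0.348, 0.0572, 0.1907]
tcp_rot: [177.1, -0.3, 165.5]
wrist_force: [1.2, -0.4, -2.1]
opening: 0.0236
grasp_force: 63.1
```

Emit:
servo_tool:
  rows:
    - {"offset": [-0.1,0,0],"yaw": 0,"claw": 1}
    - {"offset": [-0.2,0,0],"yaw": 0,"claw": 1}
    - {"offset": [-0.3,0,0],"yaw": 0,"claw": 1}
    - {"offset": [-0.4,0,0],"yaw": 0,"claw": 1}
    - {"offset": [-0.4,0,0],"yaw": 0,"claw": 1}

```text
time: 24.82
ee_pos: [0.3872, 0.0465, 0.1887]
tcp_rot: [177.2, -0.4, 165.4]
wrist_force: [-2.3, 0.5, -2.7]
opening: 0.0236
grasp_force: 66.2
```

Run:
```python
from h import *
p,R,o=pose();print(p,o['tcp_rot'],o['wrist_force'],o['torque']);r=p[:2]-[.4447,.0116];print("dock",r@[.9677,-.2521],r@[.2521,.9677])
```

```text
[0.38719533 0.0465438  0.18869243] [177.18761572  -0.3940721  165.44774521] [-2.26200759  0.5332737  -2.67356301] [0.28293379 0.73622946 0.06409751]
dock -0.06445660238494362 0.019318186916392106
```

Emit:
servo_tool:
  rows:
    - {"offset": [-0.1,0,0],"yaw": 0,"claw": 1}
    - {"offset": [-0.2,0,0],"yaw": 0,"claw": 1}
    - {"offset": [-0.28,0,0],"yaw": 0,"claw": 1}
    - {"offset": [-0.34,0,0],"yaw": 0,"claw": 1}
    - {"offset": [-0.34,0,0],"yaw": 0,"claw": 1}
    - {"offset": [-0.34,0,0],"yaw": 0,"claw": 1}

```text
time: 25.58
ee_pos: [0.4194, 0.0382, 0.1889]
tcp_rot: [177.2, -0.4, 165.5]
wrist_force: [-4.4, 0.6, 0.4]
opening: 0.0242
grasp_force: 67.0
```

Emit:
servo_tool:
  rows:
    - {"offset": [0.1,0,0],"yaw": 0,"claw": 1}
    - {"offset": [0.1,0.02,-0.4],"yaw": 0,"claw": 1}
    - {"offset": [0.1,0.04,-0.9],"yaw": 0,"claw": 1}
    - {"offset": [0.1,0.05,-1.0],"yaw": 0,"claw": 1}
    - {"offset": [0.1,0.05,-1.0],"yaw": 0,"claw": 1}

```text
time: 26.2
ee_pos: [0.4108, 0.0407, 0.2893]
tcp_rot: [177.2, -0.2, 165.5]
wrist_force: [-0.2, -0.9, -2.0]
opening: 0.0238
grasp_force: 66.8
```

Run:
```python
from h import *
wand("w7")
z=np.load("w7.npz");pc,d,p,R=z['p'],z['d'],z['pos'],z['R'];T,W=wcloud(d,p,R)
hs=cv2.cvtColor(pc,cv2.COLOR_RGB2HSV);h,s=hs[...,0],hs[...,1]
m=(d>0)&(h<=16)&(s>140)&(abs(T[...,1])<.03)&(abs(T[...,0])<.04)&(T[...,2]<.06)
q=T[m];A=np.c_[q[:,:2],np.ones(len(q))]
for _ in range(5):
    x=np.linalg.lstsq(A,q[:,2],rcond=None)[0];r=abs(A@x-q[:,2]);k=r<max(.0015,np.median(r)*1.5);A,q=A[k],q[k]
print("flange plane",len(q),x,"tilt deg",np.degrees(np.arctan(x[:2])))
```

```text
[0.41084177 0.04068982 0.28930474] [177.15766457  -0.24976588 165.47878544] [-0.22133046 -0.90358962 -2.0146787 ]
-0.0 291 [ 0.0158 -0.0002  0.0049] [ 0.0136 -0.013   0.    ] [0.0164 0.0129 0.0098]
0.01 244 [ 0.0157 -0.0001  0.0148] [ 0.0136 -0.0133  0.01  ] [0.0163 0.0125 0.0199]
0.02 206 [ 0.0156 -0.0006  0.0248] [ 0.013  -0.0133  0.02  ] [0.0162 0.0126 0.0299]
0.03 1705 [ 0.0142 -0.0013  0.0361] [-0.0092 -0.0228  0.03  ] [0.025  0.0214 0.04  ]
0.04 27 [0.0243 0.0029 0.0405] [ 0.024  -0.0221  0.04  ] [0.0244 0.0208 0.0417]
0.09 6 [ 0.0081 -0.0018  0.0989] [ 0.0078 -0.004   0.0976] [0.0085 0.0004 0.0999]
0.1 31 [ 0.0075 -0.0022  0.1057] [ 0.0054 -0.007   0.1011] [0.0086 0.0032 0.1096]
0.11 30 [ 0.007  -0.0025  0.115 ] [ 0.0044 -0.0082  0.1112] [0.0084 0.0033 0.1196]
0.12 34 [ 0.0068 -0.0026  0.1246] [ 0.0039 -0.0085  0.1201] [0.0084 0.0034 0.1296]
flange plane 1028 [0.05773946 0.01805196 0.03513329] tilt deg [3.30455841 1.03418899]
```

Emit:
servo_tool:
  rows:
    - {"offset": [-0.3,-0.04,-0.077],"yaw": 0,"claw": 1}
    - {"offset": [-0.833,-0.1,-0.077],"yaw": 0,"claw": 1}
    - {"offset": [-0.833,-0.1,-0.077],"yaw": 0,"claw": 1}

```text
time: 26.62
ee_pos: [0.4903, 0.0087, 0.2918]
tcp_rot: [177.3, -0.6, 165.4]
wrist_force: [-1.1, -0.6, -2.2]
opening: 0.0241
grasp_force: 66.7
```

Emit:
servo_tool:
  rows:
    - {"offset": [-0.4,-0.05,-0.077],"yaw": 0,"claw": 1}
    - {"offset": [-0.833,-0.1,-0.077],"yaw": 0,"claw": 1}
    - {"offset": [-0.833,-0.1,-0.077],"yaw": 0,"claw": 1}

```text
time: 27.0
ee_pos: [0.5677, -0.0219, 0.2991]
tcp_rot: [177.2, -0.6, 165.4]
wrist_force: [-0.8, -0.3, -1.5]
opening: 0.0238
grasp_force: 66.8
```

Emit:
servo_tool:
  rows:
    - {"offset": [-0.4,-0.05,-0.077],"yaw": 0,"claw": 1}
    - {"offset": [-0.833,-0.1,-0.077],"yaw": 0,"claw": 1}
    - {"offset": [-0.833,-0.1,-0.077],"yaw": 0,"claw": 1}
    - {"offset": [-0.833,-0.1,-0.077],"yaw": 0,"claw": 1}

```text
time: 27.5
ee_pos: [0.6438, -0.0517, 0.309]
tcp_rot: [177.2, -0.4, 165.5]
wrist_force: [-0.1, 0.0, -1.3]
opening: 0.0236
grasp_force: 66.7
```

Run:
```python
from h import *
wand("w8");z=np.load("w8.npz");pc=z['p'];t,dt=camera("top");s,ds=camera("scene");np.savez("s8.npz",t=t,s=s)
print(go([.6445,-.0533,.297]))
cv2.imwrite("pics/s8.png",np.hstack([cv2.resize(x,(390,390),interpolation=cv2.INTER_CUBIC) for x in(s[150:240,270:360],pc[130:250,260:380])])[:,:,::-1])
```

```text
[ 0.64376518 -0.0517025   0.30901072] [177.17450224  -0.41606672 165.48739913] [-0.11092409  0.00599479 -1.28721296]
-0.0 291 [ 0.0158 -0.      0.005 ] [ 0.0144 -0.013   0.    ] [0.0164 0.0127 0.01  ]
0.01 238 [ 0.0157 -0.0006  0.0149] [ 0.014  -0.0131  0.0103] [0.0163 0.0125 0.0199]
0.02 205 [ 0.0155 -0.0003  0.0247] [ 0.0134 -0.0134  0.02  ] [0.0162 0.0125 0.0299]
0.03 1701 [ 0.0141 -0.0014  0.0361] [-0.0091 -0.0228  0.03  ] [0.0249 0.0213 0.04  ]
0.04 35 [0.0243 0.0063 0.0405] [ 0.024  -0.0187  0.04  ] [0.0245 0.0209 0.0416]
0.09 6 [ 0.0083 -0.0018  0.0984] [ 0.0078 -0.004   0.0975] [0.0085 0.0004 0.0999]
0.1 29 [ 0.0076 -0.0019  0.1054] [ 0.0055 -0.0069  0.1   ] [0.0085 0.0032 0.1097]
0.11 32 [ 0.007  -0.0026  0.1149] [ 0.0042 -0.0081  0.11  ] [0.0082 0.0033 0.1198]
0.12 34 [ 0.0067 -0.0027  0.1249] [ 0.0039 -0.0085  0.1201] [0.0081 0.0034 0.1297]
[-0.014 -0.021  0.136]
```

View pics/s8.png

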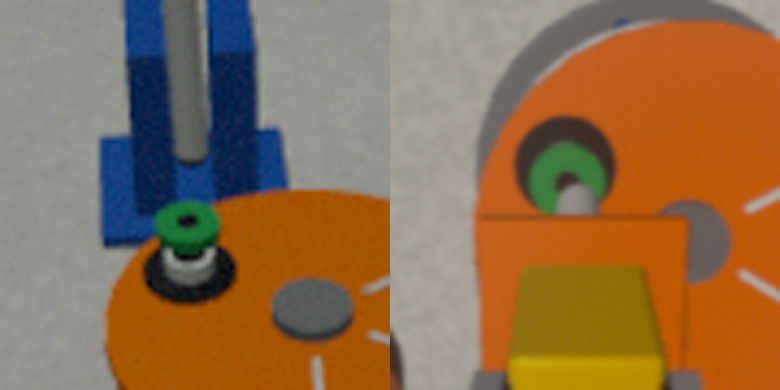

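The scene crop shows the tip at column 313.6 above the cap dot at 313.2. The wrist crop puts the dot about 2.5 mm toward -y of the tip. I correct and step down.

Emit:
servo_tool:
  rows:
    - {"offset": [-0.012,-0.022,0.05],"yaw": 0,"claw": 1}
    - {"offset": [-0.012,-0.029,0.17],"yaw": 0,"claw": 1}
    - {"offset": [-0.012,-0.031,0.21],"yaw": 0,"claw": 1}
    - {"offset": [-0.012,-0.031,0.21],"yaw": 0,"claw": 1}
    - {"offset": [-0.012,-0.031,0.21],"yaw": 0,"claw": 1}

```text
time: 28.28
ee_pos: [0.6452, -0.0544, 0.2887]
tcp_rot: [177.2, -0.3, 165.5]
wrist_force: [0.2, 0.5, -1.9]
opening: 0.0239
grasp_force: 66.7
```

Emit:
servo_tool:
  rows:
    - {"offset": [0,-0.001,0.03],"yaw": 0,"claw": 1}
    - {"offset": [0,-0.001,0.03],"yaw": 0,"claw": 1}

```text
time: 28.52
ee_pos: [0.6452, -0.0543, 0.2849]
tcp_rot: [177.2, -0.4, 165.5]
wrist_force: [-0.2, -0.3, -2.3]
opening: 0.0242
grasp_force: 66.7
```

Emit:
servo_tool:
  rows:
    - {"offset": [0,-0.001,0.03],"yaw": 0,"claw": 1}
    - {"offset": [0,-0.001,0.03],"yaw": 0,"claw": 1}

```text
time: 28.78
ee_pos: [0.6452, -0.0543, 0.282]
tcp_rot: [177.2, -0.3, 165.5]
wrist_force: [-0.7, -0.4, -0.6]
opening: 0.0237
grasp_force: 66.9
```

Emit:
servo_tool:
  rows:
    - {"offset": [0,-0.001,0.025],"yaw": 0,"claw": 1}
    - {"offset": [0,-0.001,0.025],"yaw": 0,"claw": 1}

```text
time: 29.02
ee_pos: [0.6452, -0.0543, 0.2799]
tcp_rot: [177.2, -0.3, 165.5]
wrist_force: [0.4, -0.3, 1.0]
opening: 0.024
grasp_force: 67.1
```

Emit:
servo_tool:
  rows:
    - {"offset": [0,-0.001,0.02],"yaw": 0,"claw": 1}
    - {"offset": [0,-0.002,0.032],"yaw": 0,"claw": 1}
    - {"offset": [0,-0.002,0.032],"yaw": 0,"claw": 1}

```text
time: 29.4
ee_pos: [0.6452, -0.0543, 0.2769]
tcp_rot: [177.2, -0.3, 165.5]
wrist_force: [-0.4, -0.1, 5.8]
opening: 0.0239
grasp_force: 67.5
```

Emit:
servo_tool:
  rows:
    - {"offset": [0,0,0],"yaw": 0,"claw": 1}

```text
time: 29.52
ee_pos: [0.6452, -0.0543, 0.2769]
tcp_rot: [177.2, -0.3, 165.5]
wrist_force: [-0.2, 0.2, 5.3]
opening: 0.024
grasp_force: 67.5
```

Emit:
servo_tool:
  rows:
    - {"offset": [0,0,0],"yaw": 0,"claw": 1}

```text
time: 29.65
ee_pos: [0.6452, -0.0543, 0.2769]
tcp_rot: [177.2, -0.3, 165.5]
wrist_force: [-0.6, -0.5, 4.6]
opening: 0.0237
grasp_force: 67.5
```

Run:
```python
from h import *
p,R,o=pose();print(p,o['wrist_force'])
s,ds=camera("scene");pc,d=camera("wrist");T,W=wcloud(d,p,R);np.savez("s9.npz",s=s,w=pc)
hs=cv2.cvtColor(pc,cv2.COLOR_RGB2HSV);g=(hs[...,0]>45)&(hs[...,0]<80)&(hs[...,1]>100)&(d>0)&(abs(T[...,0])<.03)&(abs(T[...,1])<.04)
q=T[g];print("cap tool",len(q),q.min(0),q.max(0));v,u=np.nonzero(g);print(u.min(),u.max(),v.min(),v.max())
for r in range(v.min(),v.max()+1):print(r,u[v==r].min(),u[v==r].max(),pc[r,300:336,1].tolist() if r%4==0 else "")
hs=cv2.cvtColor(s,cv2.COLOR_RGB2HSV);print(hs[186:212,302:324,0]);print(hs[186:206,302:324,1])
```

```text
[ 0.64521553 -0.05430326  0.27690217] [-0.59608837 -0.49679905  4.59725691]
cap tool 283 [-0.00577021 -0.01583375  0.13442928] [0.01541577 0.01039933 0.15757958]
304 329 177 194
177 313 320 
178 311 322 
179 310 324 
180 308 325 [67, 55, 49, 50, 48, 50, 51, 61, 78, 99, 113, 120, 122, 124, 125, 123, 124, 124, 124, 124, 124, 123, 121, 118, 107, 86, 65, 49, 46, 44, 43, 44, 55, 74, 85, 89]
181 308 326 
182 307 327 
183 306 327 
184 306 328 [55, 49, 50, 49, 55, 77, 105, 120, 125, 125, 124, 125, 124, 124, 123, 124, 122, 123, 124, 122, 124, 123, 124, 122, 122, 123, 121, 114, 92, 62, 46, 43, 49, 57, 76, 86]
185 305 328 
186 305 329 
187 305 329 
188 305 329 [56, 50, 49, 55, 77, 104, 121, 124, 125, 124, 124, 125, 125, 126, 130, 134, 136, 136, 133, 127, 118, 113, 116, 119, 122, 122, 122, 122, 117, 100, 67, 48, 48, 60, 78, 85]
189 305 329 
190 304 329 
191 305 329 
192 305 329 [78, 59, 50, 54, 75, 104, 120, 125, 124, 125, 124, 127, 133, 136, 141, 141, 140, 138, 135, 130, 123, 114, 104, 95, 107, 118, 122, 121, 118, 95, 65, 52, 66, 80, 88, 90]
193 305 329 
194 305 328 
[[105 108 108 107 109 107 1
[... 3552 characters left out ...]
9  10   8  14  39 157 255 255
  255 255 255 241]
 [222 219 213 227 203 223 203  88   8  10  13  16  11  11  44 159 215 255
  255 250 255 255]
 [213 229 214 221 224 215 194 116  19  13  12   8   5   8  37 124 147 205
  255 255 255 246]
 [212 210 219 217 195 197 199 144  21  10  13  13  10  13  36 148 193 149
  199 255 252 255]
 [224 214 218 218 196 204 192 154  53  11  10   8  11  11  53 199 212 186
  139 255 255 255]
 [231 208 220 197 186 203 188 188 143  11  18  12   7  21 141 192 196 199
  149 241 255 255]
 [230 225 163  85 145 187 193 210 187 220  87  96 215 164 202 218 189 199
  143 241 255 255]
 [229 108 113 187 152 213 211 197 188 194 194 212 197 203 204 185 197 195
  152 255 255 255]]
```

The press is centred: the cap spans columns 306-319.5 with the shaft at about 312.7, at about 7 N. I hold, lift and go to the dock.

Emit:
servo_tool:
  rows:
    - {"offset": [0,0,0],"yaw": 0,"claw": 1}
    - {"offset": [0,0,0],"yaw": 0,"claw": 1}
    - {"offset": [0,0,0],"yaw": 0,"claw": 1}
    - {"offset": [0,0,0],"yaw": 0,"claw": 1}
    - {"offset": [0,0.005,-0.1],"yaw": 0,"claw": 1}
    - {"offset": [0,0.015,-0.3],"yaw": 0,"claw": 1}
    - {"offset": [0,0.015,-0.3],"yaw": 0,"claw": 1}

```text
time: 30.62
ee_pos: [0.6457, -0.0543, 0.3076]
tcp_rot: [177.2, -0.3, 165.5]
wrist_force: [-1.2, 0.3, -2.3]
opening: 0.0238
grasp_force: 66.8
```

Emit:
servo_tool:
  rows:
    - {"offset": [0.35,0.018,0],"yaw": 0,"claw": 1}
    - {"offset": [0.695,0.036,0],"yaw": 0,"claw": 1}
    - {"offset": [0.695,0.036,0],"yaw": 0,"claw": 1}

```text
time: 31.0
ee_pos: [0.5772, -0.0329, 0.3072]
tcp_rot: [177.2, -0.4, 165.5]
wrist_force: [-0.2, 1.4, -1.3]
opening: 0.0238
grasp_force: 66.7
```

Emit:
servo_tool:
  rows:
    - {"offset": [0.35,0.018,0],"yaw": 0,"claw": 1}
    - {"offset": [0.695,0.036,0],"yaw": 0,"claw": 1}
    - {"offset": [0.695,0.036,0],"yaw": 0,"claw": 1}

```text
time: 31.38
ee_pos: [0.5117, -0.0122, 0.3081]
tcp_rot: [177.2, -0.3, 165.5]
wrist_force: [0.4, -1.2, -0.9]
opening: 0.0236
grasp_force: 66.7
```

Emit:
servo_tool:
  rows:
    - {"offset": [0.35,0.018,0],"yaw": 0,"claw": 1}
    - {"offset": [0.695,0.036,0],"yaw": 0,"claw": 1}
    - {"offset": [0.695,0.036,0],"yaw": 0,"claw": 1}
    - {"offset": [0.695,0.036,0],"yaw": 0,"claw": 1}

```text
time: 31.88
ee_pos: [0.4472, 0.0082, 0.3079]
tcp_rot: [177.2, -0.3, 165.5]
wrist_force: [0.0, -0.2, -1.3]
opening: 0.0236
grasp_force: 66.7
```

Run:
```python
from h import *
p,R,o=pose();print(p,o['tcp_rot'],o['wrist_force']);print(go([.4463,.0088,.25]),go([.4463,.0088,.17]),go([.4463,.0088,.15]))
```

```text
[0.44718961 0.00818862 0.30789454] [177.17865872  -0.33120733 165.47793682] [ 0.01954903 -0.24621955 -1.26165366]
[ 0.007 -0.025  0.578] [ 0.002 -0.064  1.377] [ 1.000e-03 -7.400e-02  1.577e+00]
```

Emit:
servo_tool:
  rows:
    - {"offset": [0.007,-0.015,0.3],"yaw": 0,"claw": 1}
    - {"offset": [0.007,-0.025,0.58],"yaw": 0,"claw": 1}
    - {"offset": [0.007,-0.025,0.58],"yaw": 0,"claw": 1}

```text
time: 32.25
ee_pos: [0.4453, 0.0087, 0.248]
tcp_rot: [177.2, -0.6, 165.5]
wrist_force: [0.4, 0.2, -1.1]
opening: 0.0239
grasp_force: 66.7
```

Emit:
servo_tool:
  rows:
    - {"offset": [0,-0.005,0.1],"yaw": 0,"claw": 1}
    - {"offset": [0,-0.01,0.2],"yaw": 0,"claw": 1}
    - {"offset": [0,-0.01,0.2],"yaw": 0,"claw": 1}

```text
time: 32.62
ee_pos: [0.4451, 0.009, 0.2297]
tcp_rot: [177.2, -0.4, 165.5]
wrist_force: [0.5, 0.5, -2.1]
opening: 0.0238
grasp_force: 66.7
```

Run:
```python
from h import *
p,R,o=pose();print(p,o['wrist_force'],o['torque'])
s,d=camera("scene");hs=cv2.cvtColor(s,cv2.COLOR_RGB2HSV)
print(hs[140:172:2,292:334,1])
```

```text
[0.44507557 0.00898795 0.22971735] [ 0.52629491  0.46636808 -2.09868055] [-0.04544209  0.0343513   0.0167905 ]
[[ 10  10  12  12  15  10  17  12  14  15  12  14  12  14  13  12  10   9
   12   8  10   8  11  14  15  14  11  12  10  14  14  14  12   9  14  15
   10  12  10  15  16  12]
 [ 13  12  12  14  14  14  14  12  14  12  12  14  12  12  14  12  12  11
   15  10  18  10  14  16  12  12  12  12  16  12  12  12  14  14  10  14
   10  17  14  15  14  16]
 [ 12  14  10  14  14  14  12  14  10  12  10  14  12  14  14  14  14  16
   13  13  17  16  13   8   9  14  11  16  12  12  12  16  14  14  12  14
   10  14  12  11  12  12]
 [ 12  12  12  10  12  16  10  14  12  12  12  10  16  11   9  14  14  12
   12   8  10  10   8   8   9  16   7   7   4   6   9  17  18  15   9  14
   14  12  14  10  17  14]
 [ 12  14  12  14  12   9   2  42  69  68  69  80 120 122 122  74   6  10
   13  11  10   8   5   8  11  61 209 215 251 221 227 212 218 216 168  30
   14  16  14  14  14  10]
 [ 14  12  11  14  12   9  44 222 210 219 207 207 245 204 226 196  38  16
   14  11  13   8  16  17   6  56 221 21
[... 1111 characters left out ...]
 [ 14  12  12  11  12  14   6 150 255 224 217 223 248 193 206 215 171  30
   15  14  12  10  12  12  14   4 206 255 210 238 207 207 220 213 205 192
  115  15  12   9  12   8]
 [ 15  12  14  12  14  14   4  77 231 221 223 227 214 248 204 223 161  32
   12  10  12  12  10  16  12   4 146 255 212 201 231 238 211 251 218 255
  113  13  10  12  10  14]
 [ 10  10  10  10  14  12   6  78 214 234 251 198 205 197 255 188 213  27
   12  14  12  12  10  12   9   8 149 235 220 238 197 248 214 227 226 224
  126  18  12  12  12  12]
 [ 10  11  12  14  10  10   9  31 220 203 209 191 209 234 218 232 241  21
   10  12  10  10  14  12  12   4 150 245 241 206 255 194 205 234 190 255
  167  26  12  12  14  12]]
```

Tip is inside the slot with no contact force. Lowering further.

Emit:
servo_tool:
  rows:
    - {"offset": [-0.005,-0.01,0.15],"yaw": 0,"claw": 1}
    - {"offset": [-0.005,-0.02,0.3],"yaw": 0,"claw": 1}
    - {"offset": [-0.005,-0.02,0.3],"yaw": 0,"claw": 1}

```text
time: 33.05
ee_pos: [0.4446, 0.0084, 0.1984]
tcp_rot: [177.2, -0.5, 165.5]
wrist_force: [0.3, 0.6, -1.9]
opening: 0.024
grasp_force: 66.7
```

Emit:
servo_tool:
  rows:
    - {"offset": [-0.005,-0.01,0.15],"yaw": 0,"claw": 1}
    - {"offset": [-0.005,-0.02,0.35],"yaw": 0,"claw": 1}
    - {"offset": [-0.005,-0.02,0.35],"yaw": 0,"claw": 1}

```text
time: 33.42
ee_pos: [0.4448, 0.0081, 0.1635]
tcp_rot: [177.2, -0.5, 165.5]
wrist_force: [-0.7, -0.7, -1.8]
opening: 0.0238
grasp_force: 66.7
```

Emit:
servo_tool:
  rows:
    - {"offset": [0,-0.005,0.08],"yaw": 0,"claw": 1}
    - {"offset": [0,-0.006,0.12],"yaw": 0,"claw": 1}
    - {"offset": [0,-0.006,0.12],"yaw": 0,"claw": 1}

```text
time: 33.8
ee_pos: [0.4454, 0.0081, 0.153]
tcp_rot: [177.2, -0.3, 165.5]
wrist_force: [0.1, -0.1, -1.1]
opening: 0.0241
grasp_force: 66.7
```

Emit:
servo_tool:
  rows:
    - {"offset": [0,-0.001,0.025],"yaw": 0,"claw": 1}
    - {"offset": [0,-0.001,0.025],"yaw": 0,"claw": 1}

```text
time: 34.05
ee_pos: [0.4454, 0.0081, 0.1505]
tcp_rot: [177.2, -0.3, 165.5]
wrist_force: [-0.3, -0.2, -1.9]
opening: 0.0241
grasp_force: 66.7
```

Emit:
servo_tool:
  rows:
    - {"offset": [0,-0.001,0.02],"yaw": 0,"claw": 1}
    - {"offset": [0,-0.001,0.02],"yaw": 0,"claw": 1}

```text
time: 34.3
ee_pos: [0.4458, 0.0082, 0.1494]
tcp_rot: [177.1, -0.3, 165.5]
wrist_force: [0.3, 1.1, 4.3]
opening: 0.0242
grasp_force: 67.4
```

Emit:
servo_tool:
  rows:
    - {"offset": [0,0,0],"yaw": 0,"claw": 0.5}
    - {"offset": [0,0,0],"yaw": 0,"claw": 0}
    - {"offset": [0,0,0],"yaw": 0,"claw": 0}
    - {"offset": [0,0,0],"yaw": 0,"claw": 0}
    - {"offset": [0,0,0],"yaw": 0,"claw": 0}
    - {"offset": [0,0,0],"yaw": 0,"claw": 0}

```text
time: 35.05
ee_pos: [0.4455, 0.0082, 0.1485]
tcp_rot: [177.2, -0.3, 165.5]
wrist_force: [0.2, -0.2, 0.2]
opening: 0.0854
grasp_force: 0.0
```

Emit:
servo_tool:
  rows:
    - {"offset": [0,0.01,-0.2],"yaw": 0,"claw": 0}
    - {"offset": [0,0.03,-0.6],"yaw": 0,"claw": 0}
    - {"offset": [0,0.05,-1.0],"yaw": 0,"claw": 0}
    - {"offset": [0,0.05,-1.0],"yaw": 0,"claw": 0}

```text
time: 35.55
ee_pos: [0.4471, 0.008, 0.2515]
tcp_rot: [177.1, -0.1, 165.5]
wrist_force: [1.2, -0.4, 0.6]
opening: 0.0855
grasp_force: 0.0
```

Run:
```python
from h import *
p,R,o=pose();print(p,o['wrist_force'],o['time'])
pc,d=camera("wrist");T,W=wcloud(d,p,R);hs=cv2.cvtColor(pc,cv2.COLOR_RGB2HSV);h,s=hs[...,0],hs[...,1]
near=(np.hypot(W[...,0]-.445,W[...,1]-.011)<.05)&(d>0)
def st(m,n):
    q=W[m];r=cv2.minAreaRect(q[:,:2].astype(np.float32));A=np.c_[q[:,:2],np.ones(len(q))];x=np.linalg.lstsq(A,q[:,2],rcond=None)[0];print(n,len(q),np.round(r[0],4),np.round(r[1],4),r[2],np.median(q[:,2]),"slopes",x[:2])
st(near&(h>18)&(h<36)&(s>120)&(W[...,2]>.156),"handle top")
st(near&(h<17)&(s>140)&(abs(W[...,2]-.114)<.006),"flange")
t,dt=camera("top");Wt=cloud(dt,"top");t0=np.load("top0.npz");g=cv2.absdiff(t,t0['p']).max(2)>60
h=cv2.cvtColor(t,cv2.COLOR_RGB2HSV)
for nm,(u,v),lo,hi in(("bus",(450,235),20,35),("bridge",(190,231),98,125),("tower",(345,164),45,80)):
    for I in(t0['p'],t):
        H=cv2.cvtColor(I,cv2.COLOR_RGB2HSV)[v-9:v+10,u-9:u+10];m=(H[...,0]>=lo)&(H[...,0]<=hi)&(H[...,1]>120);vv,uu=np.nonzero(m);print(nm,m.sum(),uu.mean()+u-9 if len(uu) else None,vv.mean()+v-9 if len(vv) else None)
```

```text
[0.44710053 0.00804772 0.25153769] [ 1.22375158 -0.38001424  0.55790311] 35.55
handle top 814 [0.4431 0.0108] [0.0246 0.0255] 74.52234649658203 0.16079688398440728 slopes [ 0.03805876 -0.01533137]
flange 764 [0.4434 0.0106] [0.0422 0.0433] 74.5692367553711 0.11296325628247339 slopes [ 0.00197872 -0.00245127]
bus 110 450.6454545454545 234.8181818181818
bus 111 450.6666666666667 234.76576576576576
bridge 90 190.4 231.37777777777777
bridge 92 190.4673913043478 231.34782608695653
tower 115 344.8434782608696 164.5391304347826
tower 118 344.91525423728814 164.47457627118644
```

```bash
python3 -c "
from workcell import *
print(job_done())"
```

```text
the job is handed in; nothing more can be done
None
```

I pressed all three buttons in order (bus, bridge, tower) at roughly 6–7 N for over half a second each, hung the wand back in its dock, and handed the job in at about 36 s. The toys had not visibly moved. My first bridge press was about 5 mm off centre, so I pressed it again centred. No verdict came back, so the presses are judged from my own force and camera readings.

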